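# Crank tag plates through a coding bench

### The job

Get the blank tag plates coded: turn the head-height knob so that its white pointer stands at the red index mark, and lay every tag plate from the blue rack flat in a yellow nest of the carriage, one to a nest, inside the yellow outline (between its ribs a plate cannot be gripped until it has been drawn part of the way out over the rack's front edge). Only then wind the crank clockwise (its grip spins freely, so it can be kept hold of), steadily and no faster than about one turn in two seconds, until the carriage is against the far stop with the plates still in their nests and the knob still on its mark. Let go, and leave the other things on the bench where they are.

Things in the scene. Friction and masses are not known exactly. Their poses are not given: they have to be found in the camera images.
- machine: hand-cranked coding bench, fixed. Origin on the bench top under the carriage's track; x points away from the robot; the track runs along y, loading end at +y, far stop at -y. A grey arm with the knob on top (50 wide, underside 168, top 200 above the bench) reaches over the track from a column on the far side, 125 to the -y side of the origin; a white print head hangs below it
- carriage (a joint): travel of the carriage in m along the machine's -y: 0 at the loading end, 0.340 against the far stop. It is geared to the crank by a rack and pinion: 0.0216 m per rad of crank. The whole carriage and its plates have passed the print head when it is against the far stop
- crank (a joint): angle of the crank in rad, growing CLOCKWISE seen from above, from 0 to 15.71 (2.5 turns), where the carriage meets the far stop. Vertical shaft on the robot's side of the machine; it takes about 4 N at the grip and stays where it is left
- crank_axis (a point): point on the crank's shaft axis, at the top of the steel crank arm (92 above the bench)
- grip_mid (a point): point on the axis of the crank's black grip, 50 from the shaft axis. The grip is an upright cylinder, 28 dia and 60 high, free to spin on its pin; this point lies 24 below its top and 38 above the crank arm
- knob_mid (a point): on the axis of the head-height knob, on top of the grey arm; x axis along the white pointer. Black bar grip 54 long (x), 14 wide (y), 34 high over a disc of 60 dia; this point is 10 below the bar's top, 23.5 above the disc. Clockwise from above lowers the head 4 mm per rad; takes 0.05 N m, stays where left; range 2.8 rad clockwise from its stop
- knob_tip (a point): foot of the knob's white pointer line, at the edge of its disc, 29 from the knob's axis
- index_tip (a point): the red index mark on the white ring under the knob, 40 from the knob's axis; its x axis points from the knob's axis through the mark. The ring does not turn. The mark always lies clockwise of the pointer at the start, by 0.4 to 1.6 rad
- rack: fixed blue sheet-steel stock rack, 200 (x) by 192 (y), shelf 6 thick, its top 70 above the bench. Origin on the bench under its centre, x away from the robot. Ribs 6 wide, 8 high make three lanes along x, 56 wide, centred at y = -62, 0, +62, open at both ends. In a lane there is no room for fingers beside a plate; in front of the edge there is, and below
- rack_edge (a point): middle of the shelf's front edge (towards the robot), at the shelf's top face: 100 to the -x side of the rack's centre
- tag1: blank stainless tag plate, 120 (x) by 44 (y) by 4 thick, 160 g, smooth steel that slides easily on the rack and on the carriage's deck (friction about 0.3), loose in a lane of the rack at the start, its near end 5 to 30 mm behind the shelf's front edge; 2 or 3 of the three plates are there. Origin in the middle of its underside
- tag2: blank stainless tag plate, 120 (x) by 44 (y) by 4 thick, 160 g, smooth steel that slides easily on the rack and on the carriage's deck (friction about 0.3), loose in a lane of the rack at the start, its near end 5 to 30 mm behind the shelf's front edge; 2 or 3 of the three plates are there. Origin in the middle of its underside
- tag3: blank stainless tag plate, 120 (x) by 44 (y) by 4 thick, 160 g, smooth steel that slides easily on the rack and on the carriage's deck (friction about 0.3), loose in a lane of the rack at the start, its near end 5 to 30 mm behind the shelf's front edge; 2 or 3 of the three plates are there. Origin in the middle of its underside
- nest1 (a point): middle of yellow nest 1 of 3 (1 at the +y end, 74 apart), on its top, 77 above the bench; axes as the machine's. Yellow outline 132 (x) by 56 (y); the plate lies lengthwise along x. Beside the nest's 34 wide middle pad are gaps for fingers, x -45 to +45, 40 wide, 25 deep; beyond them the deck is level, out to a rim 7 high (x 85 either side; y 132 from nest 2)
- nest2 (a point): middle of yellow nest 2 of 3 (1 at the +y end, 74 apart), on its top, 77 above the bench; axes as the machine's. Yellow outline 132 (x) by 56 (y); the plate lies lengthwise along x. Beside the nest's 34 wide middle pad are gaps for fingers, x -45 to +45, 40 wide, 25 deep; beyond them the deck is level, out to a rim 7 high (x 85 either side; y 132 from nest 2)
- nest3 (a point): middle of yellow nest 3 of 3 (1 at the +y end, 74 apart), on its top, 77 above the bench; axes as the machine's. Yellow outline 132 (x) by 56 (y); the plate lies lengthwise along x. Beside the nest's 34 wide middle pad are gaps for fingers, x -45 to +45, 40 wide, 25 deep; beyond them the deck is level, out to a rim 7 high (x 85 either side; y 132 from nest 2)
- foot: bystander, to be left alone: machine levelling foot, black rubber base 64 dia, steel stud, 70 high, standing between the crank and the rack
- gauge: bystander, to be left alone: steel pressure gauge lying face up, 100 dia, 34 high, at the right near side
- wrench: bystander, to be left alone: steel open wrench lying on the near side between robot and rack
- driver: bystander, to be left alone: screwdriver with yellow handle lying beyond the coding bench
- spool: bystander, to be left alone: white tubing spool, 120 dia, 62 high, behind the rack
- cleaner: bystander, to be left alone: bottle with red cap, 64 dia, 160 high, on the left
- tape: bystander, to be left alone: yellow ring of tape, 90 dia, 24 high, lying on the left near side
- flange: bystander, to be left alone: steel pipe flange, 110 dia, 44 high, on the right
There are look-alikes about, which are no part of the job. Leave any purple or turquoise look-alike of the tag3 alone. Leave any turquoise look-alike of the tag2 alone.

How it is judged:
By the outcome, as a careful person would: the job done as asked, in the order asked, and still so for the second after the job is handed in, with the robot touching nothing.
Of tag1, tag2, tag3 only 2 to 3 are there at a start; the rules pass over those that are not, and their reading is None.
At some moment in a run one of tag1, tag2, tag3 may be knocked a few centimetres aside while the robot is not near it.
It also fails if it takes over 210 s, if anything falls off the work surface, if the arm or the gripper's body presses on something with over 40 N, if the wrist force passes 120 N, or if a joint passes its speed limit or range.

### The arm

A 6-joint arm with a two-finger parallel gripper is mounted at the origin on the work surface. World frame = base frame: x ahead of the robot, y to its left, z up, the work surface at z = 0. Lengths are in mm, angles in degrees, forces in N, time in s.
With the tool pointing down it reaches from about 300 to 850 mm from the base axis. Payload 4.2 kg.
Tool frame: the origin (TCP) lies midway between the tips of the shut fingers; the grasp point (between the pads) lies env.hold_point_z behind it (env.hold_point_z is the distance from the TCP to the grasp point, in mm); z points along the fingers, y is the line along which they close (so a half turn about z gives the same grasp; the last joint's range is limited). The gripper opens to 91 mm and grips with 3 to 60 N. Pads are 32 mm wide; open, the fingers measure 118 mm over their backs; the gripper's body (76 mm by 178 mm) begins 60 mm behind the grasp point.
Start: joints at [63.255, 18.312, 89.639, -0, 72.044, -1.146], TCP at [248.452, 518.57, 213.976] pointing down, gripper open.
Joint ranges: [-177.97, 177.97], [-48.28, 115.42], [12.27, 149.76], [-77.06, 257.06], [2.81, 150.46], [-146.56, 146.56]. Speed limits (degrees/s): [147.25, 147.25, 180, 180, 180, 180].

### API

Orientations are given as [roll, pitch, yaw] about the fixed x, y, z axes, in that order (R = Rz(yaw) Ry(pitch) Rx(roll)).
In Python, from workcell import env, viewer, spotter gives the robot as it stands.
- The arm moves only by the tool apply_moves, never from a script. Its arguments are lists of equal length, an entry for each row: "delta_pos": the shift along the world's x, y, z normalised to -1 to 1, where 1 is 120 mm, a list of three; "rot": the turn, a rotation vector about the world's x, y, z normalised to -1 to 1, where 1 is 1.5 rad, a list of three; "hand": the opening, from 0 (shut) to 1 (fully open). A call has 1 to 10 rows; each row is the pose to reach, as a shift and turn from the pose commanded when the call began; what a row does not reach only later rows make up. A row lasts 1/12 s, in which the tool goes at most 41.7 mm and 7.16 degrees, less where a joint would pass 70% of its speed; a pose out of reach is approached as far as the arm can. A call with a number of a shift or a turn outside -1 to 1 is refused whole. A call with a gripper value outside its range is refused whole. The fingers move at their own pace and stop on an object; "newtons" is the grip in N (left out, the last holds). Time passes only in rows, so rows that repeat a pose let the fingers close. It gives the time, the measured TCP pose, the force, the opening and the grip force at its end, in the units of the state.
- env.state(): the state, without advancing time (a new reading comes with each control period).
- viewer.grab_frame(name): name is "scene" or "top"; returns a dict with "pixels" (480x640x3 uint8, red, green, blue), "camera_matrix" (3x3 intrinsics, pixels), "k1" (the pictures are not rectified: a ray, as slopes to the right and down, at radius r is drawn at 1 + k1 r^2 times it, then the intrinsics apply), "R" (3x3) and "t" (3): a world point X has camera coordinates R X + t. Camera axes: x right, y down, z forward; pixel columns grow to the right and rows downward; lengths in mm; the calibration is good to about 2 mm. A picture is of the moment at which its call begins. There is no depth.
- env.job_done(): hands the job in; it is judged then, once.
Trained networks look in a picture, given as the dict that the camera call returned (one of the last four; its "shot" number tells which), for a name from the list of things; names that differ only in an ending like _2 or _b are one class to them, and where a whole thing is asked for, a point or a joint stands for the part that bears it (a point fixed in the world has none). Each returns a list of dicts, best first, with "score" (0 to 1); they miss things now and then, are a little off and sometimes report something else, mostly with a low value. They report only what shows in the picture. A call takes as long as a camera call. They do not tell look-alikes from the thing itself.
- spotter.trace(picture, query): "mask" (480x640 bool, what is visible of it) and "box" ([centre column, centre row, width, height] in pixels, round what is visible of it).
- spotter.landmark_of(picture, query): "position" ([column, row] in pixels: a listed point, or the origin of a listed thing).
The state is a dict: "time_s": time; "qpos": joint angles; "qvel": joint speeds; "effort": joint torques, N m; "ee_pos": TCP position; "ee_rot": TCP orientation; "force": force on the tool from outside, world axes, zero at the start; "torque": the same for the moment, N m; "gripper_width": finger opening in mm; "gripper_force": force on a finger pad.
Only numpy, scipy, OpenCV 4.12 (cv2) and the standard library are available. Lean on these libraries where they do the work, as an engineer would, in place of code of your own. Each camera call takes 0.05 s, during which the arm holds its last target. There are 200 camera calls.

## Working session

There is one attempt and no reset: what is moved stays moved. The work goes in short steps, Python scripts to look and compute and a tool call to move; the robot and the scene stay as the last step left them, time stands still between calls to the robot, and variables do not carry over. Pictures are saved under pics/ and viewed, at most 14 in all, crops included, and the job is handed in when it is done.

Besides the shell and the picture viewer there is one more tool, called after "Emit:" as name(argument=value, ...) on one line, values as JSON. apply_moves: Moves the arm, as the interface text tells. Its arguments: {"type":"object","properties":{"delta_pos":{"type":"array"},"rot":{"type":"array"},"hand":{"type":"array"},"newtons":{"type":"number"}},"required":["delta_pos","rot","hand"]}

```bash
mkdir -p pics; ls; cat > h.py <<'E'
import numpy as np, cv2
from workcell import env, viewer, spotter
def pix2w(p, uv, z):
    K=np.array(p["camera_matrix"]);R=np.array(p["R"]);t=np.array(p["t"]).ravel();k=p["k1"]
    d=np.array([(uv[0]-K[0,2])/K[0,0],(uv[1]-K[1,2])/K[1,1]]); s=d.copy()
    for _ in range(20): s=d/(1+k*(s@s))
    r=R.T@np.array([s[0],s[1],1]); c=-R.T@t
    return c+r*(z-c[2])/r[2]
def w2pix(p,X):
    K=np.array(p["camera_matrix"]);R=np.array(p["R"]);t=np.array(p["t"]).ravel()
    c=R@np.array(X)+t; s=c[:2]/c[2]; s=s*(1+p["k1"]*(s@s))
    return K[:2,:2]@s+K[:2,2]
def save(p,name,crop=None,scale=1):
    im=cv2.cvtColor(np.ascontiguousarray(p["pixels"]),cv2.COLOR_RGB2BGR)
    if crop: x,y,w,h=crop; im=im[y:y+h,x:x+w]
    cv2.imwrite("pics/"+name,cv2.resize(im,None,fx=scale,fy=scale,interpolation=cv2.INTER_CUBIC))
E
python3 - <<'E'
from h import *
print(env.hold_point_z, env.state())
Z=dict(crank_axis=92,grip_mid=130,knob_mid=224,knob_tip=200.5,index_tip=200,rack_edge=70,tag1=70,tag2=70,tag3=70,nest1=77,nest2=77,nest3=77,machine=0,rack=0,foot=0,cleaner=0)
for n in("top","scene"):
    p=viewer.grab_frame(n); save(p,n+"0.png"); print(n,(-np.array(p["R"]).T@np.array(p["t"]).ravel()).round())
    for k,z in Z.items():
        for d in spotter.landmark_of(p,k)[:4]:
            if d["score"]>.2: print(k,round(d["score"],2),np.round(d["position"],1),pix2w(p,d["position"],z).round(1))
E
```

```text
pics
18.8 {'time_s': 0.0, 'qpos': array([ 6.32548306e+01,  1.83513416e+01,  8.97075481e+01, -2.48561068e-04,
        7.20422338e+01, -1.14630143e+00]), 'qvel': array([-0.00890346,  0.06259592,  0.01491335,  0.11944957,  0.00216339,
        0.06862258]), 'effort': array([-9.32432704e-04, -4.12464416e+01, -2.31967056e+01,  7.25099863e-02,
        4.54534509e-02, -1.60893551e-04]), 'ee_pos': array([248.21483909, 518.10369559, 213.11553499]), 'ee_rot': array([-1.79898892e+02, -1.78674675e-03,  1.54401207e+02]), 'force': array([-0.069344  ,  0.24014157,  0.15902611]), 'torque': array([ 0.06537484,  0.03083867, -0.04619292]), 'gripper_force': 0.0, 'gripper_width': 91.14746329433301}
top [ 296.   52. 1591.]
crank_axis 0.78 [423.3 253.9] [ 486.8 -217.5   92. ]
crank_axis 0.61 [233.7 248.1] [496.7 299.2  92. ]
grip_mid 0.69 [427. 270.] [ 439.1 -220.   130. ]
knob_mid 0.75 [432.  175.7] [ 670.8 -219.   224. ]
knob_mid 0.72 [192.8 306.7] [332.8 373.8 224. ]
knob_mid 0.33 [296.1 309. ] [330.7 119.9 224. ]
knob_tip 0.68 [445.8 179.4] [ 668.  -259.5  200.5]
index_tip 0.66 [437.5 191.7] [ 635.1 -23
[... 2500 characters left out ...]
 [243.  242.2  70. ]
nest1 0.88 [357.2 302.8] [621.2   2.5  77. ]
nest1 0.61 [371.  287.7] [625.6  71.3  77. ]
nest1 0.55 [347.4 323.8] [635.8 -73.   77. ]
nest2 0.88 [357.2 302.8] [621.2   2.5  77. ]
nest2 0.61 [371.  287.7] [625.6  71.3  77. ]
nest2 0.55 [347.4 323.8] [635.8 -73.   77. ]
nest3 0.88 [357.2 302.8] [621.2   2.5  77. ]
nest3 0.61 [371.  287.7] [625.6  71.3  77. ]
nest3 0.55 [347.4 323.8] [635.8 -73.   77. ]
machine 0.88 [342.8 347.3] [636.4 -93.3   0. ]
machine 0.73 [348.9 321.6] [605.5 -10.    0. ]
rack 0.91 [377.5 247.1] [524.7 309.7   0. ]
rack 0.34 [312.3 335.4] [ 546.4 -105.1    0. ]
foot 0.7 [309.7 286.8] [438.   40.2   0. ]
cleaner 0.94 [402.3 202.6] [484.9 578.7   0. ]
```

View pics/top0.png

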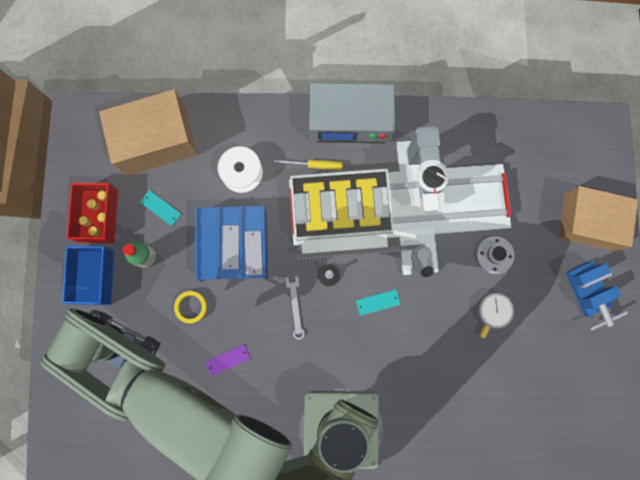

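View pics/scene0.png

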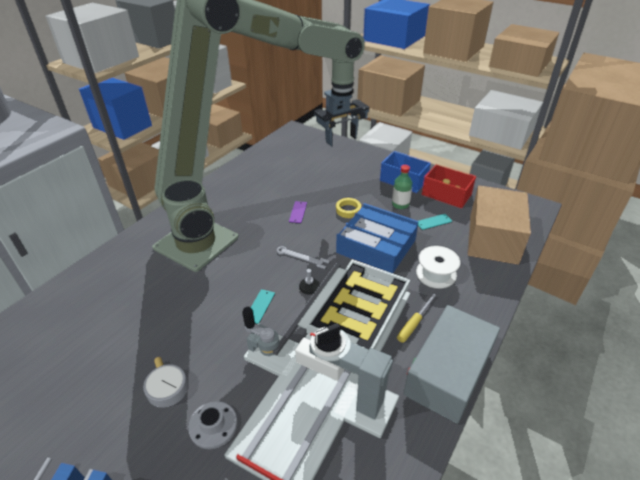

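The top view shows two steel plates in the rack, at (230,248) and (253,252). The nests are at (315,206), (342,204) and (367,203), the knob at (432,176) and the crank grip at (427,270). The coloured plates on the bench are look-alikes. Next I'll crop in closer.

```bash
python3 - <<'E'
from h import *
p=viewer.grab_frame("top"); q=viewer.grab_frame("scene")
def crop(p,c,w,h,s):
    x,y=int(c[0]-w/2),int(c[1]-h/2); im=cv2.cvtColor(np.ascontiguousarray(p["pixels"]),cv2.COLOR_RGB2BGR)[y:y+h,x:x+w]
    print((x,y,s)); return cv2.resize(im,None,fx=s,fy=s,interpolation=cv2.INTER_CUBIC)
a=crop(p,(233,244),80,80,5);b=crop(p,(432,180),80,80,5)
cv2.imwrite("pics/c1.png",np.hstack([a,b]))
a=crop(p,(342,206),120,90,3.3333);b=crop(q,(325,335),80,60,5)
cv2.imwrite("pics/c2.png",np.hstack([a,b]))
E
```

```text
(193, 204, 5)
(392, 140, 5)
(282, 161, 3.3333)
(285, 305, 5)
```

View pics/c1.png

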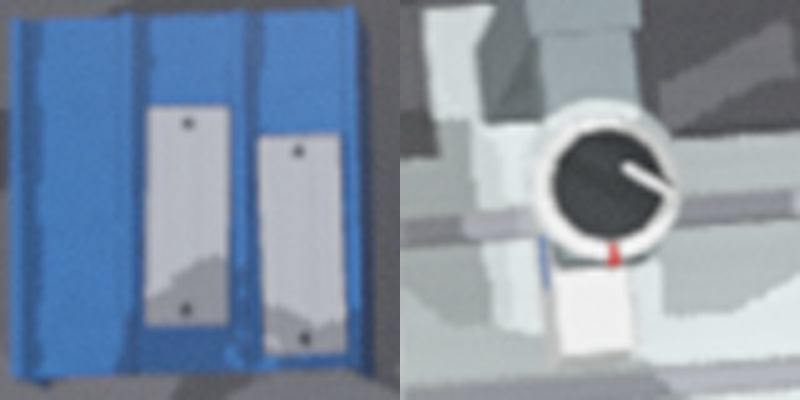

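View pics/c2.png

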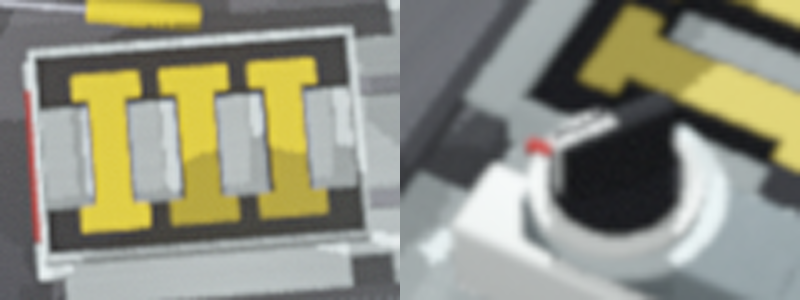

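```bash
python3 - <<'E'
from h import *
p=viewer.grab_frame("top"); q=viewer.grab_frame("scene")
r=lambda p,u,z:pix2w(p,u,z)[:2].round(1)
print("nests",[r(p,u,77) for u in((315.3,206.6),(341.7,204.5),(368.4,202.4))])
print("nest1 ends",r(p,(282+106/3.333,161+72/3.333),77),r(p,(282+116/3.333,161+232/3.333),77))
print("nest3 ends",r(p,(282+282.5/3.333,161+58/3.333),77),r(p,(282+293/3.333,161+217/3.333),77))
for c in(((147,107),(229,107),(229,325),(145,325)),((258,136),(339,134),(346,354),(263,356))):
    P=np.array([r(p,(193+a/5,204+b/5),74) for a,b in c]); print("plate",P.tolist(),P.mean(0).round(1),np.degrees(np.arctan2(*((P[:2].mean(0)-P[2:].mean(0))[::-1]))).round(1))
print("rack front",r(p,(193+20/5,204+378/5),70),r(p,(193+362/5,204+372/5),70),"back",r(p,(193+12/5,204+18/5),78),r(p,(193+357/5,204+8/5),78))
print("ribs front", r(p,(193+135/5,204+374/5),78),r(p,(193+248/5,204+370/5),78))
print("knob axis",r(p,(433.4,176),200),"top start",r(p,(437,173),234),"tip",r(p,(446.4,178.6),200.5),"idx",r(p,(434.8,191),200))
# scene picks
print("scene idx",r(q,(285+540/5-80+0,305+146/5),200) , r(q,(310.5,335.2),200))
for n,z in(("knob_mid",224),("grip_mid",130),("index_tip",200),("knob_tip",200.5),("crank_axis",92)):
    for im,nm in((p,'t'),(q,'s')):
        print(n,nm,[(round(d["score"],2),r(im,d["position"],z).tolist()) for d in spotter.landmark_of(im,n)[:2]])
E
```

```text
nests [array([617.5,  79.1]), array([624.4,   5.9]), array([631.4, -68.4])]
nest1 ends [685.9  84.3] [550.  74.]
nest3 ends [700.1 -63.8] [564.5 -72.6]
plate [[562.2, 335.8], [562.7, 290.2], [441.5, 286.3], [441.0, 332.5]] [501.8 311.2] 1.7
plate [[546.6, 273.6], [548.2, 228.8], [426.4, 221.7], [424.7, 267.1]] [486.5 247.8] 3.2
rack front [411.2 401.3] [417.  213.1] back [610.9 412.5] [618.5 220.3]
ribs front [413.7 336.3] [416.7 274.5]
knob axis [ 676.6 -227.4] top start [ 675.3 -229.9] tip [ 670.2 -261.2] idx [ 636.8 -230.3]
scene idx [ 635.1 -224.7] [ 632.1 -229.9]
knob_mid t [(0.6, [671.8, -231.1])]
knob_mid s [(0.74, [670.0, -221.4]), (0.17, [644.1, -245.7])]
grip_mid t [(0.75, [401.8, 303.5]), (0.55, [436.1, -221.3])]
grip_mid s [(0.55, [443.1, -214.4]), (0.22, [509.1, -249.8])]
index_tip t [(0.5, [410.5, 42.6]), (0.48, [635.0, -230.7])]
index_tip s [(0.82, [633.8, -227.8]), (0.44, [595.1, -504.0])]
knob_tip t [(0.58, [663.6, -252.1]), (0.53, [591.9, -82.4])]
knob_tip s [(0.91, [653.2, -241.3]), (0.47, [557.5, 121.7])]
crank_axis t [(0.58, [484.9, -217.7])]
crank_axis s [(0.7, [490.3, -228.8]), (0.46, [628.2, 56.2])]
```

```bash
cat >> h.py <<'E'
def knob(p,ax,ang,idx,name,w=80,h=60,s=5):
    c=np.array(ax+[217.]); x,y=(w2pix(p,c)-[w/2,h/2]).astype(int)
    im=cv2.cvtColor(np.ascontiguousarray(p["pixels"]),cv2.COLOR_RGB2BGR)[y:y+h,x:x+w]
    im=cv2.resize(im,None,fx=s,fy=s,interpolation=cv2.INTER_CUBIC); o=im.copy()
    f=lambda X:tuple(int(v) for v in (w2pix(p,X)-[x,y]+.5)*s)
    u=lambda a:np.array([np.cos(np.radians(a)),np.sin(np.radians(a)),0])
    A=np.array(ax+[0.]);z=lambda h:np.array([0,0,h])
    for a in range(0,360,10):
        cv2.circle(o,f(A+z(200.5)+30*u(a)),1,(255,0,255),-1)
    v=u(ang+90)*7
    B=[f(A+z(234.5)+k*27*u(ang)+m*v) for k,m in((1,1),(1,-1),(-1,-1),(-1,1))]
    cv2.polylines(o,[np.array(B)],True,(0,255,0),1)
    cv2.line(o,f(A+z(234.5)+27*u(ang)),f(A+z(200.5)+29*u(ang)),(0,255,255),1)
    cv2.circle(o,f(A+z(200)+40*u(idx)),3,(255,255,0),1)
    return np.vstack([im,o])
E
python3 - <<'E'
from h import *
p=viewer.grab_frame("top"); q=viewer.grab_frame("scene")
cv2.imwrite("pics/k1.png",np.hstack([knob(i,[673.,-227.],-120,-175,"") for i in(p,q)]))
E
```

```text
(no output)
```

View pics/k1.png

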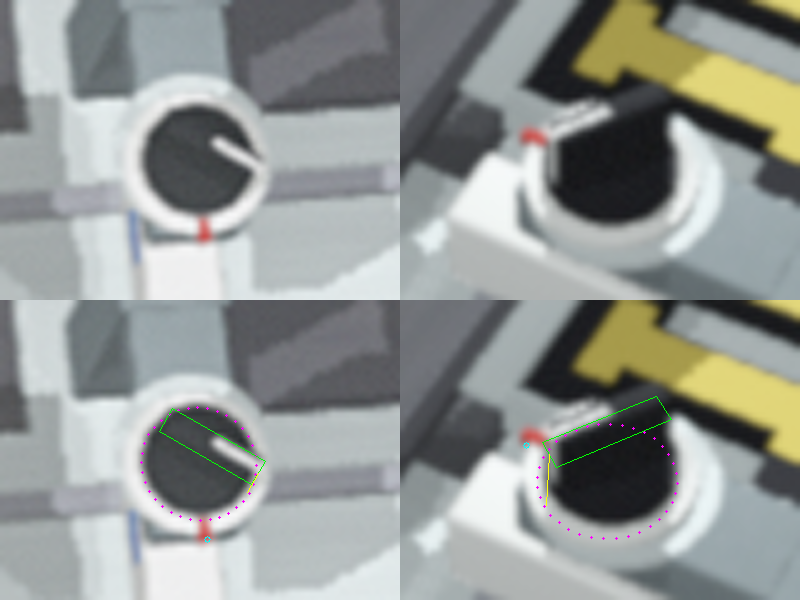

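Both views agree on the knob. Its axis is near (674,-226), the pointer is at about -120° and the mark at about -175°, so it needs roughly 55° clockwise. I'm moving above the knob now.

Emit:
apply_moves(delta_pos=[[0.5,-0.885,0.633],[0.5,-0.885,0.633],[0.5,-0.885,0.633],[0.5,-0.885,0.633]], rot=[[0,0,-0.157],[0,0,-0.157],[0,0,-0.157],[0,0,-0.157]], hand=[0.5,0.5,0.5,0.5], newtons=20)

```text
time_s: 2.83
ee_pos: [310.3, 410.2, 293.0]
ee_rot: [179.8, 0.1, 140.8]
force: [0.3, 0.6, 0.3]
gripper_width: 67.5
gripper_force: 0.0
```

Emit:
apply_moves(delta_pos=[[0.5,-0.885,0],[0.5,-0.885,0],[0.5,-0.885,0]], rot=[[0,0,-0.157],[0,0,-0.157],[0,0,-0.157]], hand=[0.5,0.5,0.5])

```text
time_s: 3.08
ee_pos: [369.0, 304.5, 290.4]
ee_rot: [179.9, 0.0, 127.2]
force: [0.4, 0.4, 0.3]
gripper_width: 47.6
gripper_force: 0.0
```

Emit:
apply_moves(delta_pos=[[0.5,-0.885,0],[0.5,-0.885,0],[0.5,-0.885,0]], rot=[[0,0,-0.157],[0,0,-0.157],[0,0,-0.157]], hand=[0.5,0.5,0.5])

```text
time_s: 3.33
ee_pos: [429.1, 197.9, 290.2]
ee_rot: [179.9, 0.0, 113.7]
force: [0.1, -0.3, 0.9]
gripper_width: 45.7
gripper_force: 0.0
```

Emit:
apply_moves(delta_pos=[[0.5,-0.885,0],[0.5,-0.885,0],[0.5,-0.885,0]], rot=[[0,0,-0.157],[0,0,-0.157],[0,0,-0.157]], hand=[0.5,0.5,0.5])

```text
time_s: 3.58
ee_pos: [489.2, 91.6, 290.2]
ee_rot: [180.0, 0.0, 100.2]
force: [1.5, 1.3, 0.3]
gripper_width: 45.8
gripper_force: 0.0
```

Emit:
apply_moves(delta_pos=[[0.5,-0.885,0],[0.5,-0.885,0],[0.5,-0.885,0]], rot=[[0,0,-0.157],[0,0,-0.157],[0,0,-0.157]], hand=[0.5,0.5,0.5])

```text
time_s: 3.83
ee_pos: [549.2, -14.7, 290.1]
ee_rot: [180.0, 0.0, 86.7]
force: [0.5, 0.3, -0.3]
gripper_width: 45.5
gripper_force: 0.0
```

Emit:
apply_moves(delta_pos=[[0.5,-0.885,0],[0.5,-0.885,0],[0.5,-0.885,0]], rot=[[0,0,-0.157],[0,0,-0.157],[0,0,-0.157]], hand=[0.5,0.5,0.5])

```text
time_s: 4.08
ee_pos: [609.2, -121.0, 289.9]
ee_rot: [180.0, 0.0, 73.2]
force: [0.3, 1.2, -0.2]
gripper_width: 45.5
gripper_force: 0.0
```

Emit:
apply_moves(delta_pos=[[0.5,-0.885,0],[0.5,-0.885,0],[0.5,-0.885,0],[0.5,-0.885,0]], rot=[[0,0,-0.157],[0,0,-0.157],[0,0,-0.157],[0,0,-0.157]], hand=[0.5,0.5,0.5,0.5])

```text
time_s: 4.42
ee_pos: [670.5, -231.6, 286.9]
ee_rot: [180.0, 0.2, 59.6]
force: [-2.2, 0.8, -0.7]
gripper_width: 45.7
gripper_force: 0.0
```

Emit:
apply_moves(delta_pos=[[0.046,-0.01,0],[0.046,-0.01,-0.2],[0.046,-0.01,-0.4],[0.046,-0.01,-0.6],[0.046,-0.01,-0.7],[0.046,-0.01,-0.7]], rot=[[0,0,0],[0,0,0],[0,0,0],[0,0,0],[0,0,0],[0,0,0]], hand=[0.5,0.5,0.5,0.5,0.5,0.5])

```text
time_s: 4.92
ee_pos: [673.7, -224.3, 213.2]
ee_rot: [179.7, -0.1, 60.1]
force: [-5.8, 1.5, 22.4]
gripper_width: 45.6
gripper_force: 11.2
```

Emit:
apply_moves(delta_pos=[[0,0,0],[0,0,0],[0,0,0],[0,0,0],[0,0,0],[0,0,0],[0,0,0],[0,0,0]], rot=[[0,0,0],[0,0,0],[0,0,0],[0,0,0],[0,0,0],[0,0,0],[0,0,0],[0,0,0]], hand=[0,0,0,0,0,0,0,0])

```text
time_s: 5.58
ee_pos: [673.6, -223.4, 213.2]
ee_rot: [179.8, -0.1, 60.1]
force: [-6.4, 3.5, 20.7]
gripper_width: 14.0
gripper_force: 28.2
```

Emit:
apply_moves(delta_pos=[[0,0,0],[0,0,0.07],[0,0,0.07],[0,0,0.07],[0,0,0.07],[0,0,0.07],[0,0,0.07]], rot=[[0,0,0],[0,0,0],[0,0,0],[0,0,0],[0,0,0],[0,0,0],[0,0,0]], hand=[0.25,0.25,0.25,0,0,0,0])

```text
time_s: 6.17
ee_pos: [672.9, -224.6, 213.9]
ee_rot: [-179.8, -0.0, 60.0]
force: [-4.7, 4.4, 5.4]
gripper_width: 14.0
gripper_force: 20.0
```

Emit:
apply_moves(delta_pos=[[0,0,0],[0,0,0],[0,0,0],[0,0,0],[0,0,0],[0,0,0],[0,0,0],[0,0,0],[0,0,0],[0,0,0]], rot=[[0,0,-0.07],[0,0,-0.14],[0,0,-0.21],[0,0,-0.28],[0,0,-0.35],[0,0,-0.42],[0,0,-0.5],[0,0,-0.57],[0,0,-0.63],[0,0,-0.63]], hand=[0,0,0,0,0,0,0,0,0,0])

```text
time_s: 7.0
ee_pos: [673.2, -225.1, 214.0]
ee_rot: [-179.9, 0.1, 5.7]
force: [-4.0, 3.4, 3.4]
gripper_width: 14.3
gripper_force: 20.0
```

Emit:
apply_moves(delta_pos=[[0,0,0],[0,0,0],[0,0,0],[0,0,0.3],[0,0,0.6],[0,0,0.9],[0,0.3,0.9],[0,0.6,0.9],[0,0.9,0.9]], rot=[[0,0,0],[0,0,0],[0,0,0],[0,0,0],[0,0,0],[0,0,0],[0,0,0],[0,0,0],[0,0,0]], hand=[0,0.6,0.6,0.6,0.6,0.6,0.6,0.6,0.6])

```text
time_s: 7.75
ee_pos: [674.5, -117.9, 322.4]
ee_rot: [180.0, -0.1, 5.8]
force: [-0.1, 0.0, -0.2]
gripper_width: 54.6
gripper_force: 0.0
```

Emit:
apply_moves(delta_pos=[[-0.3,0.3,0],[-0.6,0.6,0],[-0.9,0.9,0],[-1,1,0],[-1,1,0]], rot=[[0,0,0],[0,0,0],[0,0,0],[0,0,0],[0,0,0]], hand=[0.6,0.6,0.6,0.6,0.6])

```text
time_s: 8.17
ee_pos: [549.4, 5.8, 322.8]
ee_rot: [-179.9, 0.1, 6.1]
force: [-0.1, -1.2, 0.9]
gripper_width: 54.6
gripper_force: 0.0
```

```bash
python3 - <<'E'
from h import *
print(env.state()["ee_pos"],env.state()["ee_rot"])
p=viewer.grab_frame("top"); q=viewer.grab_frame("scene")
cv2.imwrite("pics/k2.png",np.hstack([knob(i,[674.,-225.],-175,-175,"") for i in(p,q)]))
E
```

```text
[549.43535824   5.82045038 322.781804  ] [-1.79864472e+02  1.15134343e-01  6.10129302e+00]
```

View pics/k2.png

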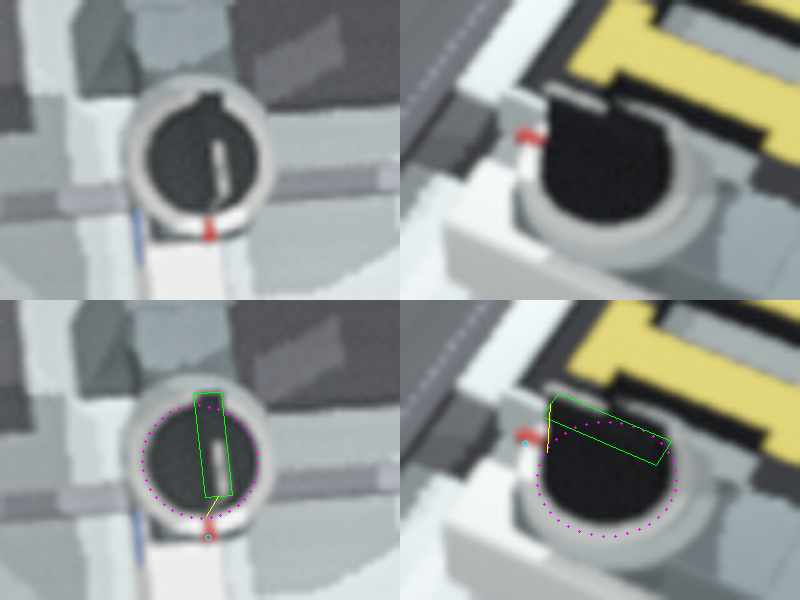

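Emit:
apply_moves(delta_pos=[[0.03,0.3,-0.2],[0.06,0.6,-0.4],[0.09,0.8,-0.5],[0.11,1,-0.6],[0.11,1,-0.6]], rot=[[0,0,-0.042],[0,0,-0.042],[0,0,-0.042],[0,0,-0.042],[0,0,-0.042]], hand=[0,0,0,0,0])

```text
time_s: 8.68
ee_pos: [567.8, 124.6, 246.3]
ee_rot: [-180.0, 0.3, 2.4]
force: [0.4, 0.2, -0.1]
gripper_width: 24.2
gripper_force: 0.0
```

Emit:
apply_moves(delta_pos=[[0.03,0.3,-0.2],[0.06,0.6,-0.4],[0.09,0.8,-0.5],[0.11,1,-0.6],[0.11,1,-0.6]], rot=[[0,0,0],[0,0,0],[0,0,0],[0,0,0],[0,0,0]], hand=[0,0,0,0,0])

```text
time_s: 9.1
ee_pos: [581.1, 244.4, 174.5]
ee_rot: [180.0, 0.2, 2.3]
force: [-0.4, -0.9, 0.1]
gripper_width: 0.5
gripper_force: 0.0
```

Emit:
apply_moves(delta_pos=[[0,0.08,-0.2],[0,0.08,-0.4],[0,0.08,-0.6],[0,0.08,-0.65],[0,0.08,-0.65],[0,0.08,-0.65]], rot=[[0,0,0],[0,0,0],[0,0,0],[0,0,0],[0,0,0],[0,0,0]], hand=[0,0,0,0,0,0])

```text
time_s: 9.6
ee_pos: [581.9, 250.8, 101.1]
ee_rot: [180.0, -0.1, 2.1]
force: [0.3, -0.0, -0.1]
gripper_width: 0.5
gripper_force: 0.0
```

```bash
python3 - <<'E'
from h import *
print(env.state()["ee_pos"],env.state()["ee_rot"],env.state()["qpos"].round())
q=viewer.grab_frame("scene"); p=viewer.grab_frame("top")
s=cv2.resize(q["pixels"][195:285,320:440],None,fx=3.333,fy=3.333,interpolation=cv2.INTER_CUBIC)
t=cv2.resize(p["pixels"][190:290,180:280],None,fx=4,fy=4,interpolation=cv2.INTER_CUBIC)
cv2.imwrite("pics/r1.png",np.hstack([t[:300],s])[:,:,::-1])
E
```

```text
[581.85640747 250.79251972 101.06860318] [ 1.79999853e+02 -8.28038199e-02  2.13834903e+00] [ 22.  28.  91.  -0.  61. 110.]
```

View pics/r1.png

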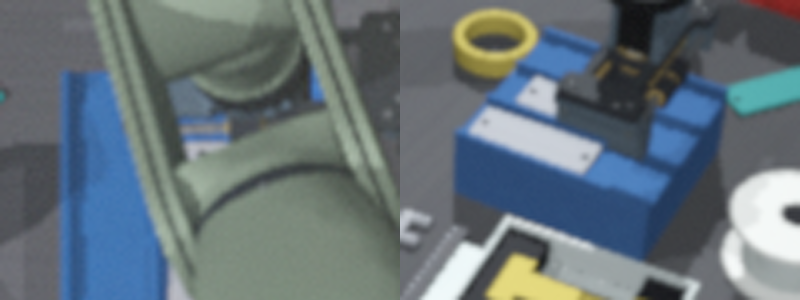

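Emit:
apply_moves(delta_pos=[[0,0,-0.1],[0,0,-0.2],[0,0,-0.236],[0,0,-0.236],[0,0,-0.236]], rot=[[0,0,0],[0,0,0],[0,0,0],[0,0,0],[0,0,0]], hand=[0,0,0,0,0])

```text
time_s: 10.12
ee_pos: [581.0, 251.7, 73.0]
ee_rot: [-180.0, -0.1, 2.2]
force: [-0.1, 0.0, 0.3]
gripper_width: 0.5
gripper_force: 0.0
```

Emit:
apply_moves(delta_pos=[[-0.06,-0.002,0],[-0.12,-0.004,0],[-0.18,-0.007,0],[-0.24,-0.01,0],[-0.3,-0.012,0],[-0.36,-0.014,0],[-0.42,-0.016,0],[-0.47,-0.018,0],[-0.51,-0.02,0],[-0.55,-0.022,0]], rot=[[0,0,0],[0,0,0],[0,0,0],[0,0,0],[0,0,0],[0,0,0],[0,0,0],[0,0,0],[0,0,0],[0,0,0]], hand=[0,0,0,0,0,0,0,0,0,0])

```text
time_s: 10.95
ee_pos: [513.9, 249.0, 72.1]
ee_rot: [180.0, -0.0, 2.2]
force: [-0.4, 0.5, 0.6]
gripper_width: 0.2
gripper_force: 0.3
```

Emit:
apply_moves(delta_pos=[[-0.03,-0.001,0],[-0.06,-0.002,0],[-0.09,-0.003,0],[-0.115,-0.004,0],[-0.115,-0.004,0],[-0.115,-0.004,0]], rot=[[0,0,0],[0,0,0],[0,0,0],[0,0,0],[0,0,0],[0,0,0]], hand=[0,0,0,0,0,0])

```text
time_s: 11.45
ee_pos: [500.3, 248.4, 71.9]
ee_rot: [180.0, 0.0, 2.2]
force: [-0.2, 0.1, 0.7]
gripper_width: 0.4
gripper_force: 0.0
```

```bash
python3 - <<'E'
from h import *
print(env.state()["ee_pos"])
q=viewer.grab_frame("scene")
s=cv2.resize(q["pixels"][185:275,320:440],None,fx=5,fy=5,interpolation=cv2.INTER_CUBIC)
cv2.imwrite("pics/r2.png",s[:,:,::-1])
E
```

```text
[500.29494492 248.38542012  71.92996291]
```

View pics/r2.png

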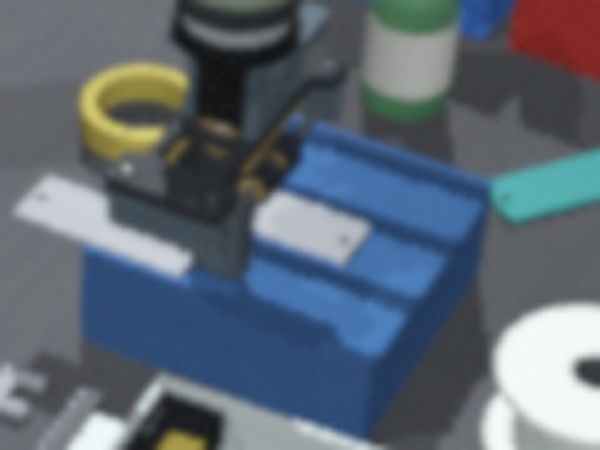

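Emit:
apply_moves(delta_pos=[[0,0,0.2],[0,0,0.4],[-0.3,-0.01,0.4],[-0.6,-0.02,0.4],[-0.855,-0.035,0.4],[-0.855,-0.035,0.4],[-0.855,-0.035,0.4]], rot=[[0,0,0],[0,0,0],[0,0,0],[0,0,0],[0,0,0],[0,0,0],[0,0,0]], hand=[0,0,0.7,0.7,0.7,0.7,0.7], newtons=40)

```text
time_s: 12.08
ee_pos: [396.9, 244.1, 120.2]
ee_rot: [180.0, -0.0, 2.3]
force: [0.5, 0.7, 0.1]
gripper_width: 31.2
gripper_force: 0.0
```

```bash
cat >> h.py <<'E'
def nests(p):
    hsv=cv2.cvtColor(np.ascontiguousarray(p["pixels"]),cv2.COLOR_RGB2HSV)
    m=cv2.inRange(hsv,(20,110,60),(35,255,255))
    n,l,st,c=cv2.connectedComponentsWithStats(m)
    for i in range(1,n):
        if st[i,4]<150: continue
        v,u=np.where(l==i); P=np.array([pix2w(p,(a,b),77)[:2] for a,b in zip(u,v)])
        if abs(P[:,0].mean()-625)>60 or abs(P[:,1].mean()-5)>110: continue
        r=cv2.minAreaRect(P.astype(np.float32)); print("nest",st[i,4],P.mean(0).round(1),"rect",np.round(r[0],1),np.round(r[1],1),round(r[2],1))
E
python3 - <<'E'
from h import *
for n in("top","scene"):
    p=viewer.grab_frame(n); print(n); nests(p)
    if n=="scene":
        s=cv2.resize(p["pixels"][185:275,320:440],None,fx=5,fy=5,interpolation=cv2.INTER_CUBIC)
        cv2.imwrite("pics/r3.png",s[:,:,::-1])
print(env.state()["ee_pos"],env.state()["qpos"])
E
```

```text
top
nest 684 [634.9 -66. ] rect [633.6 -66.4] [135.8  58.1] 5.1
nest 697 [627.6   7.6] rect [626.6   8. ] [135.9  59.8] 4.5
nest 696 [620.3  80.8] rect [619.6  80.4] [136.9  59.2] 5.1
scene
nest 516 [620.5  78. ] rect [619.5  80.4] [135.9  59.5] 6.7
nest 590 [625.3   4.6] rect [626.5   6.2] [135.2  62.6] 4.2
nest 666 [633.  -68.6] rect [633.5 -65.8] [135.4  61.5] 5.8
[399.09158128 244.71390034 120.39280382] [ 3.01167687e+01  1.36682687e+01  1.11237572e+02 -1.48183336e-02
  5.49911513e+01  1.17926806e+02]
```

View pics/r3.png

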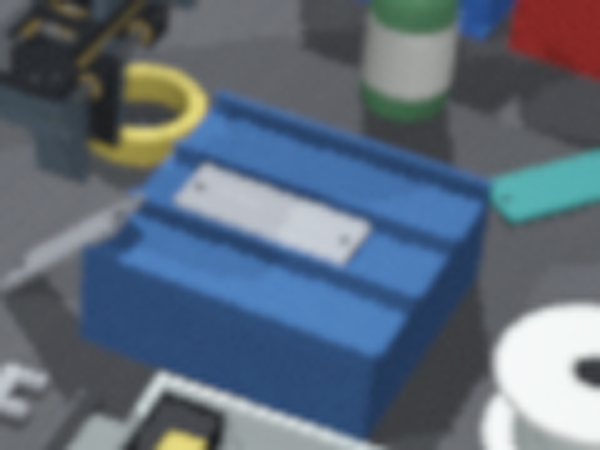

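Plate B has tipped off the shelf and now leans against the rack's front edge, so I need a wider look at it.

```bash
python3 - <<'E'
from h import *
print(env.state()["ee_pos"],env.state()["force"])
p=viewer.grab_frame("top"); q=viewer.grab_frame("scene")
t=cv2.resize(p["pixels"][230:330,200:300],None,fx=4,fy=4,interpolation=cv2.INTER_CUBIC)
s=cv2.resize(q["pixels"][200:300,270:370],None,fx=4,fy=4,interpolation=cv2.INTER_CUBIC)
cv2.imwrite("pics/r4.png",np.hstack([t,s])[:,:,::-1])
for n,i in(("t",p),("s",q)):
    for d in spotter.trace(i,"tag1")[:6]: print(n,round(d["score"],2),np.round(d["box"],1))
E
```

```text
[399.09158128 244.71390034 120.39280382] [ 0.50290786 -0.56337982 -0.60358335]
t 0.94 [220.9 360.9  32.9  21. ]
t 0.91 [158.3 209.2  36.6  34.6]
t 0.72 [379.2 301.9  44.5  23.7]
t 0.63 [257.  299.8  16.2   8.9]
t 0.57 [230.8 242.2  17.5  27.5]
t 0.38 [425.2 263.3  18.3  30. ]
s 0.84 [262.7 308.   27.   33.3]
s 0.73 [294.8 212.7  18.3  18. ]
s 0.68 [374.9 229.1  30.1  18.4]
```

View pics/r4.png

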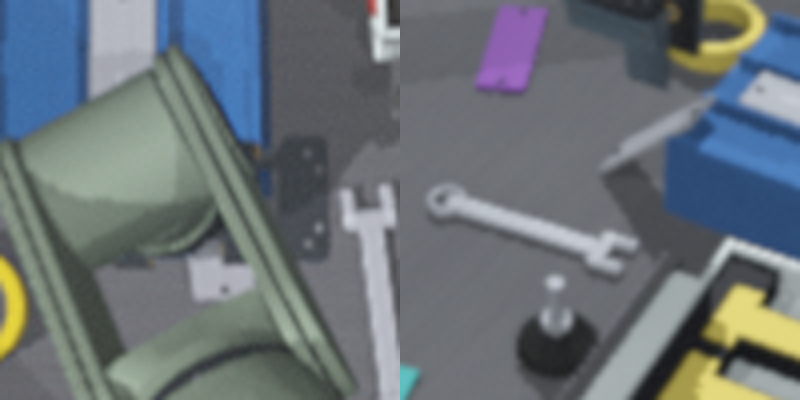

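```bash
python3 - <<'E'
from h import *
p=viewer.grab_frame("top"); q=viewer.grab_frame("scene")
for z in(0,4): print(z,pix2w(p,(247.5,305),z),pix2w(p,(264,303.2),z),pix2w(q,(320.8,242),z))
for z in (70,74,78): print(z,pix2w(q,(348,225),z))
for n,pt in(("A",(415,266,74)),("B",(415,222,74)),("lo",(318,263,0)),("lo",(318,219,0))): print(n,w2pix(p,pt),w2pix(q,pt))
E
```

```text
0 [345.92367836 269.78492014   0.        ] [351.65526335 222.81789673   0.        ] [353.0575013  229.50815336   0.        ]
4 [345.79884762 269.23703552   4.        ] [351.51602041 222.38811175   4.        ] [355.61116547 225.7165423    4.        ]
70 [425.84466124 281.16037432  70.        ]
74 [428.27835353 276.86490845  74.        ]
78 [430.71204583 272.56944259  78.        ]
A [245.90269207 278.76206569] [342.75126944 225.37951256]
B [261.97518591 278.96327894] [335.53162978 232.73320864]
lo [249.61895053 314.87433456] [317.65306225 232.94213406]
lo [265.06508061 315.08072213] [310.3948276  240.01417824]
```

Emit:
apply_moves(delta_pos=[[0,0,0.3],[0,0,0.6],[0,-0.3,0.8],[0,-0.6,0.8],[0,-0.9,0.8],[0,-1,0.8],[0,-1,0.8],[0,-1,0.8]], rot=[[0,0,0],[0,0,0],[0,0,0],[0,0,0],[0,0,0],[0,0,0],[0,0,0],[0,0,0]], hand=[0.7,0.7,0.7,0.7,0.7,0.7,0.7,0.7])

```text
time_s: 13.15
ee_pos: [398.3, 124.0, 216.1]
ee_rot: [-180.0, -0.0, 2.1]
force: [-0.5, 0.4, -0.1]
gripper_width: 63.9
gripper_force: 0.0
```

```bash
python3 - <<'E'
from h import *
p=viewer.grab_frame("top"); q=viewer.grab_frame("scene")
t=cv2.resize(p["pixels"][240:320,210:290],None,fx=5,fy=5,interpolation=cv2.INTER_CUBIC)
s=cv2.resize(q["pixels"][190:270,300:380],None,fx=5,fy=5,interpolation=cv2.INTER_CUBIC)
cv2.imwrite("pics/r5.png",np.hstack([t,s])[:,:,::-1])
E
```

```text
(no output)
```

View pics/r5.png

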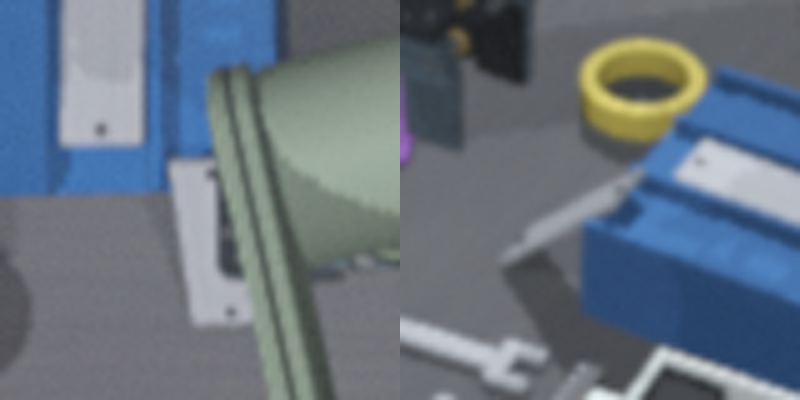

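```bash
python3 - <<'E'
from h import *
from scipy.optimize import least_squares
p=viewer.grab_frame("top"); q=viewer.grab_frame("scene")
# plate: lower end centre (x,y,0), yaw, tilt; top-face corners. obs: top UL,LL,LR hole ; scene low corner (-y), upper hidden
def pt(v,a,b,c):
    x,y,w,t=v; ex=np.array([np.cos(w)*np.cos(t),np.sin(w)*np.cos(t),np.sin(t)]);ey=np.array([-np.sin(w),np.cos(w),0]);ez=np.cross(ex,ey)
    return np.array([x,y,0])+a*ex+b*ey+c*ez
obs=[(p,(244,271.6),120,22,4),(p,(248.4,304.9),0,22,4),(p,(210+231/5,240+312/5),8,0,4),(q,(300+102/5,190+260/5),0,-22,2),(q,(300+245/5,190+172/5),120,22,4)]
f=lambda v:np.concatenate([w2pix(i,pt(v,a,b,c))-u for i,u,a,b,c in obs])
r=least_squares(f,[345,246,.04,.7],loss="soft_l1"); v=r.x
print(v[:2],np.degrees(v[2:]),r.fun.round(1)); print("ctr",pt(v,60,0,2),"upper",pt(v,120,0,0))
s=(416.5-v[0])/(np.cos(v[3])*np.cos(v[2])); print("z at edge",s*np.sin(v[3]))
E
```

```text
[350.39069881 245.01076467] [ 2.54817797 42.75602401] [-0.2 -0.4 -0.  -0.2 -0.4 -0.1 -1.4  0.4 -0.2 -0.2]
ctr [393.04579163 246.90906308  42.20117913] upper [438.41371111 248.92809162  81.4653537 ]
z at edge 61.18420017347712
```

Emit:
apply_moves(delta_pos=[[-0.3,0.2,-0.13],[-0.58,0.4,-0.13],[-0.58,0.7,-0.13],[-0.58,1,-0.13],[-0.58,1,-0.13],[-0.58,1,-0.13],[-0.58,1,-0.13],[-0.58,1,-0.13]], rot=[[0.003,-0.07,0],[0.005,-0.14,0],[0.008,-0.21,0],[0.011,-0.28,0],[0.013,-0.35,0],[0.016,-0.42,0],[0.018,-0.465,0],[0.018,-0.465,0]], hand=[0.7,0.7,0.7,0.7,0.7,0.7,0.7,0.7])

```text
time_s: 14.02
ee_pos: [364.2, 189.0, 233.6]
ee_rot: [-177.5, -35.9, 4.7]
force: [0.7, -0.7, -0.8]
gripper_width: 63.7
gripper_force: 0.0
```

Emit:
apply_moves(delta_pos=[[0,0,-0.25],[0,0,-0.5],[0,0,-0.79],[0,0,-0.79],[0,0,-0.79]], rot=[[0,0,0],[0,0,0],[0,0,0],[0,0,0],[0,0,0]], hand=[0.7,0.7,0.7,0.7,0.7])

```text
time_s: 14.43
ee_pos: [374.1, 170.2, 155.7]
ee_rot: [-176.3, -33.9, 5.1]
force: [-0.3, 0.3, 1.4]
gripper_width: 63.7
gripper_force: 0.0
```

```bash
python3 - <<'E'
from h import *
s=env.state(); print(s["ee_pos"],s["ee_rot"],s["qpos"],s["force"])
q=viewer.grab_frame("scene")
for d in spotter.trace(q,"tag1")[:5]: print(round(d["score"],2),np.round(d["box"],1))
E
```

```text
[374.11208646 170.20235614 155.65187856] [-176.33036405  -33.91295636    5.07030483] [ 32.01979725  -6.28590048 137.73046285 -35.56853923  19.61694692
 146.51412385] [-0.31971956  0.26536008  1.38684336]
0.74 [262.6 307.9  25.8  32.9]
0.62 [374.6 228.7  35.1  19.7]
0.62 [296.4 213.9  17.5  19.8]
0.56 [435.9 223.3  33.7  13.2]
0.53 [336.  231.3  23.4  14.6]
```

Emit:
apply_moves(delta_pos=[[0,0,0.3],[0,0,0.6],[0,0,0.6],[0,0,0.6]], rot=[[0,0,0],[0,0,0],[0,0,0],[0,0,0]], hand=[0.7,0.7,0.7,0.7])

```text
time_s: 14.87
ee_pos: [376.2, 172.4, 233.3]
ee_rot: [-175.9, -34.5, 5.0]
force: [-0.5, -0.1, -0.8]
gripper_width: 63.9
gripper_force: 0.0
```

```bash
cat >> h.py <<'E'
from scipy.spatial.transform import Rotation as Ro
def rv(rpy,R0=None):
    "normalised rot vector from current orientation (or R0 rpy) to rpy"
    c=Ro.from_euler("xyz",env.state()["ee_rot"] if R0 is None else R0,degrees=True)
    return ((Ro.from_euler("xyz",rpy,degrees=True)*c.inv()).as_rotvec()/1.5).round(3)
def tilt(yaw,th,axyaw):  # tool down with yaw, then tilted th deg about horizontal axis at axyaw+90
    a=np.radians(axyaw+90); return (Ro.from_rotvec(np.radians(th)*np.array([np.cos(a),np.sin(a),0]))*Ro.from_euler("xyz",[180,0,yaw],degrees=True)).as_euler("xyz",degrees=True)
E
python3 - <<'E'
from h import *
s=env.state(); print(s["ee_pos"],s["ee_rot"],s["qpos"])
print(rv([180,0,90])); print(tilt(182.2,-20,2.2), rv(tilt(182.2,-20,2.2),[180,0,180]))
E
```

```text
[376.22741408 172.41535333 233.32081908] [-175.93057524  -34.53774804    4.95517902] [ 32.109628   -12.85507375 129.27975644 -21.39923461  32.29785338
 130.86615121]
[-0.357  0.26   0.942]
[ 180.    20.  -177.8] [ 0.004 -0.233  0.025]
```

Emit:
apply_moves(delta_pos=[[0,0.2,0],[0,0.4,0],[0,0.4,0],[0,0.4,0],[0,0.4,0],[0,0.4,0],[0,0.4,0],[0,0.4,0]], rot=[[-0.178,0.13,0.471],[-0.178,0.13,0.471],[-0.178,0.13,0.471],[-0.178,0.13,0.471],[-0.178,0.13,0.471],[-0.178,0.13,0.471],[-0.178,0.13,0.471],[-0.178,0.13,0.471]], hand=[0.7,0.7,0.7,0.7,0.7,0.7,0.7,0.7])

```text
time_s: 15.53
ee_pos: [375.7, 219.0, 228.9]
ee_rot: [174.6, -17.4, 49.9]
force: [1.0, 0.1, 0.3]
gripper_width: 63.9
gripper_force: 0.0
```

Emit:
apply_moves(delta_pos=[[0,0,0],[0,0,0],[0,0,0],[0,0,0],[0,0,0],[0,0,0],[0,0,0],[0,0,0]], rot=[[-0.178,0.13,0.471],[-0.178,0.13,0.471],[-0.178,0.13,0.471],[-0.178,0.13,0.471],[-0.178,0.13,0.471],[-0.178,0.13,0.471],[-0.178,0.13,0.471],[-0.178,0.13,0.471]], hand=[0.7,0.7,0.7,0.7,0.7,0.7,0.7,0.7])

```text
time_s: 16.2
ee_pos: [374.4, 219.1, 228.1]
ee_rot: [179.8, 0.4, 89.9]
force: [1.0, -0.2, -0.1]
gripper_width: 64.0
gripper_force: 0.0
```

```bash
python3 - <<'E'
from h import *
s=env.state(); print(s["ee_pos"],s["ee_rot"],s["qpos"])
for th in(0,-20,-30): print(th,rv(tilt(182.2,th,2.2)))
E
```

```text
[374.43483746 219.05842122 228.0861761 ] [179.83413406   0.44752413  89.89764033] [ 29.17507588   4.93054712 105.05015713  -0.50143228  70.09417599
  29.44782205]
0 [0.002 0.006 1.074]
-20 [-0.178 -0.181  1.062]
-30 [-0.267 -0.274  1.047]
```

Emit:
apply_moves(delta_pos=[[-0.127,0.107,-0.117],[-0.127,0.107,-0.117],[-0.127,0.107,-0.117],[-0.127,0.107,-0.117],[-0.127,0.107,-0.117],[-0.127,0.107,-0.117],[-0.127,0.107,-0.117],[-0.127,0.107,-0.117]], rot=[[-0.134,-0.137,0.524],[-0.134,-0.137,0.524],[-0.134,-0.137,0.524],[-0.134,-0.137,0.524],[-0.134,-0.137,0.524],[-0.134,-0.137,0.524],[-0.134,-0.137,0.524],[-0.134,-0.137,0.524]], hand=[0.7,0.7,0.7,0.7,0.7,0.7,0.7,0.7])

```text
time_s: 16.87
ee_pos: [357.3, 230.5, 214.2]
ee_rot: [173.4, 15.1, 134.4]
force: [-0.0, 0.1, -0.4]
gripper_width: 63.8
gripper_force: 0.0
```

Emit:
apply_moves(delta_pos=[[-0.127,0.107,-0.117],[-0.127,0.107,-0.117],[-0.127,0.107,-0.117],[-0.127,0.107,-0.117],[-0.127,0.107,-0.117],[-0.127,0.107,-0.117],[-0.127,0.107,-0.117],[-0.127,0.107,-0.117]], rot=[[-0.134,-0.137,0.524],[-0.134,-0.137,0.524],[-0.134,-0.137,0.524],[-0.134,-0.137,0.524],[-0.134,-0.137,0.524],[-0.134,-0.137,0.524],[-0.134,-0.137,0.524],[-0.134,-0.137,0.524]], hand=[0.7,0.7,0.7,0.7,0.7,0.7,0.7,0.7])

```text
time_s: 17.53
ee_pos: [342.8, 242.5, 200.0]
ee_rot: [-180.0, 29.9, -177.8]
force: [-0.4, -0.0, 0.0]
gripper_width: 64.0
gripper_force: 0.0
```

Emit:
apply_moves(delta_pos=[[0,0,-0.25],[0,0,-0.5],[0,0,-0.8],[0,0,-0.8],[0,0,-0.8],[0,0,-0.8]], rot=[[0,0,0],[0,0,0],[0,0,0],[0,0,0],[0,0,0],[0,0,0]], hand=[0.7,0.7,0.7,0.7,0.7,0.7])

```text
time_s: 18.03
ee_pos: [345.1, 245.0, 106.2]
ee_rot: [180.0, 30.0, -177.8]
force: [0.7, -0.3, 0.6]
gripper_width: 64.0
gripper_force: 0.0
```

```bash
python3 - <<'E'
from h import *
s=env.state(); print(s["ee_pos"],s["ee_rot"],s["qpos"],s["force"],rv(tilt(182.2,-30,2.2)))
print((np.array([389,246.3,25.8])-s["ee_pos"])/120)
E
```

```text
[345.13804635 245.00880576 106.16707018] [ 179.95489529   30.04987377 -177.82486678] [ 51.15625216   4.3975806  135.14564394 -50.48926213  29.27763386
   1.45295655] [ 0.74937989 -0.31542577  0.60731552] [-0.     0.001  0.   ]
[ 0.36551628  0.01075995 -0.66972558]
```

Emit:
apply_moves(delta_pos=[[0.06,0,-0.11],[0.12,0,-0.22],[0.18,0.01,-0.33],[0.24,0.01,-0.44],[0.3,0.01,-0.55],[0.365,0.01,-0.67],[0.365,0.01,-0.67],[0.365,0.01,-0.67]], rot=[[0,0,0],[0,0,0],[0,0,0],[0,0,0],[0,0,0],[0,0,0],[0,0,0],[0,0,0]], hand=[0.7,0.7,0.7,0.7,0.7,0.7,0.7,0.7])

```text
time_s: 18.7
ee_pos: [390.1, 249.4, 34.3]
ee_rot: [-179.7, 29.6, -177.7]
force: [-0.4, 1.2, -0.6]
gripper_width: 63.9
gripper_force: 0.0
```

Emit:
apply_moves(delta_pos=[[0,0,0],[0,0,0],[0,0,0],[0,0,0],[0,0,0],[0,0,0],[0,0,0]], rot=[[0,0,0],[0,0,0],[0,0,0],[0,0,0],[0,0,0],[0,0,0],[0,0,0]], hand=[0,0,0,0,0,0,0], newtons=40)

```text
time_s: 19.28
ee_pos: [388.2, 248.3, 33.1]
ee_rot: [-179.6, 29.4, -177.6]
force: [-2.8, -1.1, 7.8]
gripper_width: 43.3
gripper_force: 40.0
```

Emit:
apply_moves(delta_pos=[[-0.05,0,0.1],[-0.1,0,0.2],[-0.1,0,0.35],[-0.1,0,0.5],[-0.1,0,0.7],[-0.1,0,0.9],[-0.1,0,1],[-0.1,0,1]], rot=[[0,0,0],[0,0,0],[0,0,0],[0,0,0],[0,0,0],[0,0,0],[0,0,0],[0,0,0]], hand=[0,0,0,0,0,0,0,0])

```text
time_s: 19.95
ee_pos: [377.2, 249.4, 155.3]
ee_rot: [-179.9, 29.6, -177.8]
force: [0.4, -0.1, -1.4]
gripper_width: 43.5
gripper_force: 40.0
```

Emit:
apply_moves(delta_pos=[[0.2,0,0.2],[0.2,-0.1,0.4],[0.2,-0.2,0.5],[0.2,-0.2,0.5],[0.2,-0.2,0.5],[0.2,-0.2,0.5],[0.2,-0.2,0.5],[0.2,-0.2,0.5]], rot=[[0,0.09,0],[0,0.18,0],[0,0.27,0],[0,0.36,0],[-0.01,0.4,0],[-0.01,0.44,0],[-0.01,0.44,0],[-0.01,0.44,0]], hand=[0,0,0,0,0,0,0,0])

```text
time_s: 20.62
ee_pos: [402.9, 223.5, 210.0]
ee_rot: [179.9, -8.7, -178.0]
force: [0.7, 0.1, -1.6]
gripper_width: 43.4
gripper_force: 40.0
```

```bash
python3 - <<'E'
from h import *
s=env.state(); print(s["ee_pos"],s["ee_rot"],s["qpos"],s["force"],s["torque"])
p=viewer.grab_frame("top"); q=viewer.grab_frame("scene")
a,b=(w2pix(i,s["ee_pos"]).astype(int) for i in(p,q)); print(a,b)
f=lambda i,c:cv2.resize(i["pixels"][c[1]-40:c[1]+40,c[0]-40:c[0]+40],None,fx=5,fy=5,interpolation=cv2.INTER_CUBIC)
cv2.imwrite("pics/r6.png",np.hstack([f(p,a),f(q,b)])[:,:,::-1])
E
```

```text
[402.92734993 223.47925363 210.0472497 ] [ 179.91425686   -8.66216097 -177.99166416] [ 25.06207027  12.41903648  99.09528936   3.55922496  76.45724002
 -68.0146554 ] [ 0.71121474  0.09689058 -1.60194446] [ 0.03166451 -0.19941276  0.00567173]
[255 279] [332 196]
```

View pics/r6.png

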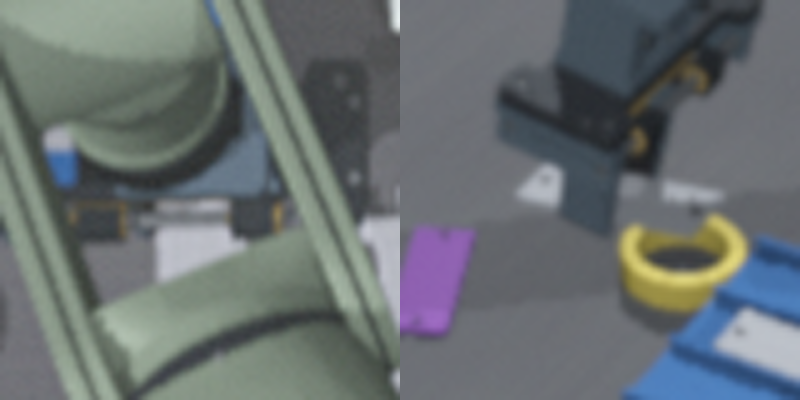

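The plate is held, with both end holes visible in the scene at about (321,192) and (351,197.6). I'll fit its pose in the hand from those.

```bash
python3 - <<'E'
from h import *
from scipy.optimize import least_squares
q=viewer.grab_frame("scene"); p=viewer.grab_frame("top"); s=env.state()
g=cv2.cvtColor(q["pixels"],cv2.COLOR_RGB2GRAY).astype(float)
def hole(u,v):
    u0,v0=int(round(u))-2,int(round(v))-2; w=g[v0:v0+5,u0:u0+5]; m=np.clip(np.median(w)-10-w,0,None)
    yy,xx=np.mgrid[v0:v0+5,u0:u0+5]; return np.array([(m*xx).sum(),(m*yy).sum()])/m.sum()
h1,h2=np.array([320.9,192.0]),np.array([351.4,197.5]); print(hole(*h1),hole(*h2))
R=Ro.from_euler("xyz",s["ee_rot"],degrees=True).as_matrix(); z=R[:,2]; T=s["ee_pos"]
w=np.radians(2.0)
def pt(v,a,b,c):
    o,t,d=v; ex=np.array([np.cos(w)*np.cos(t),np.sin(w)*np.cos(t),np.sin(t)]);ey=np.array([-np.sin(w),np.cos(w),0]);ez=np.cross(ex,ey)
    return T-d*z+(a+o)*ex+b*ey+c*ez
ob=[(q,h1,-51,0,2),(q,h2,51,0,2),(q,(315.4,194.4),-60,-22,2),(q,(321.6,189),-60,22,2),(q,(356.4,195),60,22,2)]
f=lambda v:np.concatenate([w2pix(i,pt(v,a,b,c))-u for i,u,a,b,c in ob])
for k in(5,4,2):
    r=least_squares(lambda v:f(v)[:2*k],[10,0,8]); print(r.x[0],np.degrees(r.x[1]),r.x[2],r.fun.round(1))
E
```

```text
[322.28125 192.15625] [350.51724138 197.5862069 ]
13.196508426314452 8.662502208294086 2.0157555999607384 [ 0.2  0.1 -0.8  0.4 -0.6  0.8  0.8 -1.   0.4 -0.3]
13.498338379959492 9.21222209210044 2.597967560488996 [ 0.4  0.  -0.7  0.1 -0.5  0.8  0.9 -1. ]
14.154008036271053 8.991229654134582 3.1132849049428195 [ 0.6 -0.1 -0.5  0.1]
```

Emit:
apply_moves(delta_pos=[[0.2,-0.2,0],[0.4,-0.42,0],[0.6,-0.63,-0.1],[0.8,-0.84,-0.2],[0.873,-0.908,-0.25],[0.873,-0.908,-0.25]], rot=[[0,0.03,0.01],[-0.002,0.05,0.02],[-0.003,0.08,0.03],[-0.004,0.102,0.037],[-0.004,0.102,0.037],[-0.004,0.102,0.037]], hand=[0,0,0,0,0,0])

```text
time_s: 21.32
ee_pos: [505.3, 113.7, 180.7]
ee_rot: [179.6, -17.3, -174.7]
force: [-0.5, 0.8, -1.0]
gripper_width: 43.4
gripper_force: 40.0
```

Emit:
apply_moves(delta_pos=[[0.2,-0.2,0],[0.4,-0.42,0],[0.6,-0.63,-0.1],[0.8,-0.84,-0.2],[0.873,-0.908,-0.25],[0.873,-0.908,-0.25],[0.873,-0.908,-0.25],[0.873,-0.908,-0.25]], rot=[[0,0,0],[0,0,0],[0,0,0],[0,0,0],[0,0,0],[0,0,0],[0,0,0],[0,0,0]], hand=[0,0,0,0,0,0,0,0])

```text
time_s: 21.98
ee_pos: [608.5, 8.2, 153.8]
ee_rot: [179.5, -17.2, -174.4]
force: [0.4, -0.5, -2.0]
gripper_width: 43.6
gripper_force: 40.0
```

```bash
python3 - <<'E'
from h import *
s=env.state(); print(s["ee_pos"],s["ee_rot"],s["force"],s["gripper_width"])
p=viewer.grab_frame("top"); q=viewer.grab_frame("scene")
b=w2pix(q,s["ee_pos"]).astype(int); a=w2pix(p,s["ee_pos"]).astype(int); print(a,b)
f=lambda i,c:cv2.resize(i["pixels"][c[1]-40:c[1]+40,c[0]-40:c[0]+40],None,fx=5,fy=5,interpolation=cv2.INTER_CUBIC)
cv2.imwrite("pics/n1.png",np.hstack([f(p,a),f(q,b)])[:,:,::-1])
E
```

```text
[608.54672771   8.1713645  153.76215695] [ 179.46841988  -17.21376966 -174.42268639] [ 0.36108118 -0.46409938 -1.97400852] 43.58290211844081
[341 204] [355 279]
```

View pics/n1.png

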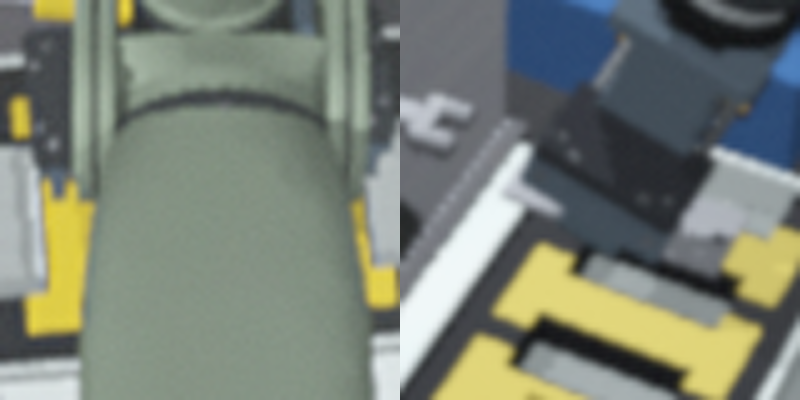

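```bash
python3 - <<'E'
from h import *
q=viewer.grab_frame("scene"); s=env.state(); T=s["ee_pos"]; print(T,s["ee_rot"],s["force"])
R=Ro.from_euler("xyz",s["ee_rot"],degrees=True).as_matrix(); c=T-2.4*R[:,2]
w=np.radians(s["ee_rot"][2]+180)
for off in(13.5,):
  for t in(-4,0,4):
    t=np.radians(t); ex=np.array([np.cos(w)*np.cos(t),np.sin(w)*np.cos(t),np.sin(t)]);ey=np.array([-np.sin(w),np.cos(w),0])
    print(np.degrees(t).round(),[(n,w2pix(q,c+(a*60+off)*ex+b*22*ey+np.array([0,0,2])).round(1)) for n,a,b in(("n+",-1,1),("n-",-1,-1),("f-",1,-1),("f+",1,1))])
C=c+13.5*np.array([np.cos(w),np.sin(w),0]); print("centre",C, "to nest2",np.array([626.5,6.8])-C[:2])
E
```

```text
[609.10817436   7.73436604 153.81876857] [ 179.50414467  -17.15836364 -174.42164455] [-0.63159071  1.49522076 -1.59938219]
-4.0 [('n+', array([343.3, 266.9])), ('n-', array([335.9, 277.5])), ('f-', array([378.6, 295.5])), ('f+', array([385.2, 284.2]))]
0.0 [('n+', array([343.3, 267.8])), ('n-', array([335.9, 278.4])), ('f-', array([378.9, 294.2])), ('f+', array([385.4, 282.8]))]
4.0 [('n+', array([343.3, 268.7])), ('n-', array([335.9, 279.3])), ('f-', array([378.9, 292.8])), ('f+', array([385.6, 281.4]))]
centre [623.25091353   9.09481098 156.11186589] to nest2 [ 3.24908647 -2.29481098]
```

Emit:
apply_moves(delta_pos=[[0.027,-0.02,-0.1],[0.027,-0.02,-0.2],[0.027,-0.02,-0.3],[0.027,-0.02,-0.4],[0.027,-0.02,-0.48],[0.027,-0.02,-0.54],[0.027,-0.02,-0.58],[0.027,-0.02,-0.62],[0.027,-0.02,-0.635],[0.027,-0.02,-0.635]], rot=[[0,0,0],[0,0,0],[0,0,0],[0,0,0],[0,0,0],[0,0,0],[0,0,0],[0,0,0],[0,0,0],[0,0,0]], hand=[0,0,0,0,0,0,0,0,0,0])

```text
time_s: 22.97
ee_pos: [613.0, 3.9, 76.2]
ee_rot: [179.5, -17.2, -174.5]
force: [0.5, -0.0, -1.3]
gripper_width: 43.0
gripper_force: 40.0
```

```bash
python3 - <<'E'
from h import *
s=env.state(); print(s["ee_pos"],s["ee_rot"],s["force"],s["torque"],s["gripper_width"])
E
```

```text
[612.95315504   3.88189091  76.1550142 ] [ 179.50997591  -17.24540814 -174.52537135] [ 0.46554306 -0.02600411 -1.28852645] [ 0.08016277 -0.18708198  0.01706665] 43.04430175635586
```

Emit:
apply_moves(delta_pos=[[0,0.01,-0.008],[0,0.01,-0.016],[0,0.01,-0.016],[0,0.01,-0.016]], rot=[[0,0,0],[0,0,0],[0,0,0],[0,0,0]], hand=[0,0,0,0])

```text
time_s: 23.3
ee_pos: [613.2, 5.1, 74.9]
ee_rot: [179.5, -17.2, -174.5]
force: [-0.0, -0.3, -1.2]
gripper_width: 43.1
gripper_force: 40.0
```

Emit:
apply_moves(delta_pos=[[0,0,-0.008],[0,0,-0.016],[0,0,-0.016],[0,0,-0.016]], rot=[[0,0,0],[0,0,0],[0,0,0],[0,0,0]], hand=[0,0,0,0])

```text
time_s: 23.63
ee_pos: [613.2, 5.1, 73.8]
ee_rot: [179.5, -17.2, -174.5]
force: [-0.1, -0.1, 5.9]
gripper_width: 43.6
gripper_force: 40.0
```

Emit:
apply_moves(delta_pos=[[0,0,0.01],[0,0,0.01],[0,0,0.01],[0,0,0.01],[0,0,0.1],[0,0,0.25],[0,0,0.5],[0,0,0.75],[0,0,1],[0,0,1]], rot=[[0,0,0],[0,0,0],[0,0,0],[0,0,0],[0,0,0],[0,0,0],[0,0,0],[0,0,0],[0,0,0],[0,0,0]], hand=[0.64,0.64,0.64,0.64,0.64,0.64,0.64,0.64,0.64,0.64])

```text
time_s: 24.47
ee_pos: [615.7, 5.0, 199.7]
ee_rot: [179.6, -16.6, -174.5]
force: [0.9, -0.4, 0.5]
gripper_width: 58.7
gripper_force: 0.0
```

Emit:
apply_moves(delta_pos=[[0,0.3,0],[0,0.6,0],[0,0.9,0],[0,1,0],[0,1,0]], rot=[[0.01,-0.08,-0.02],[0.01,-0.15,-0.038],[0.015,-0.2,-0.038],[0.015,-0.2,-0.038],[0.015,-0.2,-0.038]], hand=[0,0,0,0,0])

```text
time_s: 24.88
ee_pos: [611.8, 127.9, 193.6]
ee_rot: [179.3, 0.0, -177.6]
force: [0.7, 0.4, -0.2]
gripper_width: 27.9
gripper_force: 0.0
```

Emit:
apply_moves(delta_pos=[[0,0.3,0],[0,0.6,0],[0,0.9,0],[0,1,0],[0,1,0],[0,1,0]], rot=[[0,0,0],[0,0,0],[0,0,0],[0,0,0],[0,0,0],[0,0,0]], hand=[0,0,0,0,0,0])

```text
time_s: 25.38
ee_pos: [613.4, 244.0, 192.0]
ee_rot: [179.5, -0.0, -177.8]
force: [-0.2, -0.6, 0.5]
gripper_width: 0.2
gripper_force: 0.0
```

```bash
cat >> h.py <<'E'
def plates(p,xr,yr,z):
    hsv=cv2.cvtColor(np.ascontiguousarray(p["pixels"]),cv2.COLOR_RGB2HSV)
    for d in spotter.trace(p,"tag1")[:7]:
        v,u=np.where(d["mask"])
        if len(u)<80: continue
        P=np.array([pix2w(p,(a,b),z)[:2] for a,b in zip(u,v)]); m=P.mean(0)
        if xr[0]<m[0]<xr[1] and yr[0]<m[1]<yr[1]:
            r=cv2.minAreaRect(P.astype(np.float32)); print("plate",round(d["score"],2),len(u),m.round(1),"rect",np.round(r[0],1),np.round(r[1],1),round(r[2],1))
E
python3 - <<'E'
from h import *
s=env.state(); print(s["ee_pos"],s["ee_rot"],s["qpos"])
for n in("top","scene"):
    p=viewer.grab_frame(n); print(n); plates(p,(550,700),(-120,130),81); print(" rack"); plates(p,(300,650),(200,420),74)
print(rv([180,0,182.2]))
E
```

```text
[613.43443055 243.98407169 192.01088632] [ 1.79486123e+02 -4.97920391e-02 -1.77762997e+02] [ 20.43514098  26.72942079  79.56711192   0.52511215  73.59093092
 -71.94948563]
top
plate 0.74 618 [620.7   5.3] rect [620.7   6. ] [117.1  43.6] 5.2
 rack
plate 0.48 206 [469.7 323.5] rect [477.1 322.7] [72.5 27.6] 2.1
scene
plate 0.82 590 [627.5   5.2] rect [625.8   6.2] [120.4  49.5] 2.1
 rack
plate 0.63 337 [504.7 313.6] rect [505.2 313.2] [ 46.7 120.6] 90.0
[-0.007 -0.     0.001]
```

```bash
python3 - <<'E'
from h import *
w=np.radians(5.2); ex=np.array([np.cos(w),np.sin(w)]);ey=np.array([-ex[1],ex[0]]); c=np.array([626.5,7.0])
for n in("top","scene"):
    p=viewer.grab_frame(n); hsv=cv2.cvtColor(p["pixels"],cv2.COLOR_RGB2HSV).astype(np.float32)
    print(n)
    for rng in(range(-78,-46,2),range(46,80,2)):
        S=[];V=[]
        for a in rng:
            uv=np.array([w2pix(p,[*(c+a*ex+b*ey),77]) for b in range(-14,15,2)],np.float32)
            x=cv2.remap(hsv,uv[:,0].copy(),uv[:,1].copy(),cv2.INTER_LINEAR).reshape(-1,3).mean(0); S.append(int(x[1]));V.append(int(x[2]))
        print(list(rng)[0],"S",S,"V",V)
    S=[]
    for b in range(-36,38,2):
        uv=np.array([w2pix(p,[*(c+a*ex+b*ey),77]) for a in list(range(-56,-46,2))+list(range(50,58,2))],np.float32)
        S.append(int(cv2.remap(hsv,uv[:,0].copy(),uv[:,1].copy(),cv2.INTER_LINEAR).reshape(-1,3).mean(0)[1]))
    print("lat S",S)
E
```

```text
top
-78 S [6, 7, 11, 15, 50, 99, 110, 75, 30, 10, 13, 14, 13, 13, 12, 12] V [79, 78, 80, 81, 99, 134, 173, 188, 189, 186, 183, 179, 177, 182, 187, 190]
46 S [13, 14, 15, 15, 13, 23, 69, 124, 161, 167, 151, 110, 50, 14, 8, 9, 12] V [185, 179, 177, 180, 184, 186, 199, 213, 217, 204, 173, 128, 88, 70, 66, 65, 63]
lat S [6, 10, 30, 85, 135, 139, 99, 47, 9, 14, 16, 15, 14, 13, 13, 14, 14, 15, 16, 15, 15, 15, 15, 15, 15, 16, 18, 13, 30, 72, 127, 149, 143, 107, 41, 8, 6]
scene
-78 S [23, 23, 22, 17, 17, 32, 33, 19, 8, 10, 15, 16, 16, 16, 16, 16] V [72, 74, 75, 77, 87, 116, 153, 182, 195, 200, 198, 196, 198, 203, 206, 208]
46 S [16, 17, 17, 16, 12, 15, 55, 99, 115, 117, 115, 98, 52, 19, 23, 26, 27] V [195, 189, 189, 193, 191, 183, 186, 203, 216, 212, 190, 146, 97, 71, 63, 53, 46]
lat S [16, 18, 50, 88, 108, 108, 88, 51, 21, 14, 14, 15, 16, 16, 15, 15, 16, 16, 15, 17, 16, 15, 15, 16, 15, 15, 15, 13, 10, 13, 30, 55, 72, 71, 46, 21, 15]
```

Emit:
apply_moves(delta_pos=[[-0.06,0.3,0],[-0.13,0.583,-0.1],[-0.13,0.583,-0.4],[-0.13,0.583,-0.7],[-0.13,0.583,-0.85],[-0.13,0.583,-0.85],[-0.13,0.583,-0.85]], rot=[[-0.007,0,0],[-0.007,0,0],[-0.007,0,0],[-0.007,0,0],[-0.007,0,0],[-0.007,0,0],[-0.007,0,0]], hand=[0,0,0,0,0,0,0])

```text
time_s: 26.37
ee_pos: [597.2, 314.7, 90.1]
ee_rot: [-180.0, -0.1, -177.8]
force: [0.0, -0.8, 0.1]
gripper_width: 0.3
gripper_force: 0.0
```

```bash
python3 - <<'E'
from h import *
s=env.state(); print(s["ee_pos"],s["ee_rot"],s["force"])
p=viewer.grab_frame("scene"); plates(p,(300,650),(200,420),74)
print((np.array([598,314,72])-s["ee_pos"])/120)
E
```

```text
[597.16833555 314.72377161  90.0627823 ] [-1.79979997e+02 -1.02317743e-01 -1.77804545e+02] [ 0.04797586 -0.770546    0.07603579]
plate 0.8 322 [503.6 313.1] rect [503.7 313.9] [118.6  46. ] 2.2
[ 0.00693054 -0.00603143 -0.15052319]
```

Emit:
apply_moves(delta_pos=[[0,0,-0.1],[0,0,-0.15],[0,0,-0.15],[0,0,-0.15]], rot=[[0,0,0],[0,0,0],[0,0,0],[0,0,0]], hand=[0,0,0,0])

```text
time_s: 26.8
ee_pos: [597.2, 314.8, 72.3]
ee_rot: [180.0, -0.1, -177.8]
force: [-0.3, 0.5, 0.4]
gripper_width: 0.6
gripper_force: 0.0
```

Emit:
apply_moves(delta_pos=[[-0.06,-0.002,0],[-0.12,-0.004,0],[-0.18,-0.007,0],[-0.24,-0.01,0],[-0.3,-0.012,0],[-0.36,-0.014,0],[-0.42,-0.016,0],[-0.48,-0.018,0],[-0.54,-0.02,0],[-0.6,-0.023,0]], rot=[[0,0,0],[0,0,0],[0,0,0],[0,0,0],[0,0,0],[0,0,0],[0,0,0],[0,0,0],[0,0,0],[0,0,0]], hand=[0,0,0,0,0,0,0,0,0,0])

```text
time_s: 27.63
ee_pos: [524.8, 312.4, 72.7]
ee_rot: [180.0, 0.0, -177.8]
force: [1.0, -0.1, 0.1]
gripper_width: 0.2
gripper_force: 0.4
```

Emit:
apply_moves(delta_pos=[[-0.04,-0.002,0],[-0.08,-0.003,0],[-0.12,-0.005,0],[-0.16,-0.006,0],[-0.19,-0.007,0],[-0.21,-0.008,0],[-0.22,-0.008,0],[-0.22,-0.008,0],[-0.2,-0.008,0],[-0.1,-0.008,0]], rot=[[0,0,0],[0,0,0],[0,0,0],[0,0,0],[0,0,0],[0,0,0],[0,0,0],[0,0,0],[0,0,0],[0,0,0]], hand=[0,0,0,0,0,0,0,0,0,0])

```text
time_s: 28.47
ee_pos: [512.0, 311.1, 72.4]
ee_rot: [-180.0, -0.1, -177.8]
force: [0.8, -0.9, -0.7]
gripper_width: 0.5
gripper_force: 0.0
```

Emit:
apply_moves(delta_pos=[[0,0,0.2],[0,0,0.4],[0,0,0.4],[0,0,0.4]], rot=[[0,0,0],[0,0,0],[0,0,0],[0,0,0]], hand=[0,0,0,0])

```text
time_s: 28.8
ee_pos: [514.4, 311.7, 121.7]
ee_rot: [179.9, 0.1, -177.8]
force: [0.5, 0.3, -0.5]
gripper_width: 0.3
gripper_force: 0.0
```

```bash
python3 - <<'E'
from h import *
s=env.state(); print(s["ee_pos"],s["ee_rot"],s["force"])
for n in("scene","top"):
    p=viewer.grab_frame(n); plates(p,(300,650),(200,420),74); plates(p,(550,700),(-120,130),81)
E
```

```text
[514.37888619 311.73861818 121.74267004] [ 1.79898841e+02  1.29330283e-01 -1.77807213e+02] [ 0.53219767  0.29550084 -0.49561428]
plate 0.54 349 [423.1 307.6] rect [423.3 307.1] [122.3  52.3] 3.7
plate 0.79 574 [625.7   4.9] rect [624.6   5.2] [119.4  46.9] 5.4
plate 0.8 696 [621.5   5.6] rect [622.    5.1] [121.2  46.4] 5.6
```

Emit:
apply_moves(delta_pos=[[-0.3,-0.01,0.1],[-0.6,-0.02,0.1],[-0.9,-0.04,0.1],[-0.99,-0.043,0],[-0.99,-0.043,0],[-0.99,-0.043,0],[-0.99,-0.043,0],[-0.99,-0.043,0]], rot=[[0,0,0],[0,0,0],[0,0,0],[0,0,0],[0,0,0],[0,0,0],[0,0,0],[0,0,0]], hand=[0.7,0.7,0.7,0.7,0.7,0.7,0.7,0.7])

```text
time_s: 29.77
ee_pos: [396.2, 306.7, 120.9]
ee_rot: [179.9, 0.1, -177.8]
force: [0.1, 0.6, -0.4]
gripper_width: 51.0
gripper_force: 0.0
```

```bash
python3 - <<'E'
from h import *
s=env.state(); print(s["ee_pos"],s["ee_rot"],s["gripper_width"],(np.array([395.5,306.6,62])-s["ee_pos"])/120)
for n in("scene","top"):
    p=viewer.grab_frame(n); plates(p,(300,650),(200,420),74)
E
```

```text
[396.23097351 306.68501046 120.90256998] [ 1.79938054e+02  6.19023968e-02 -1.77833100e+02] 51.004105419796694 [-0.00609145 -0.00070842 -0.49085475]
plate 0.53 307 [424.8 307.5] rect [424.9 307.1] [120.2  48.1] 5.1
plate 0.59 125 [448.3 306.6] rect [420.9 307.8] [ 34.5 119.6] 87.6
```

Emit:
apply_moves(delta_pos=[[0,0,0],[0,0,0],[0,0,0],[-0.004,0,-0.15],[-0.004,0,-0.3],[-0.004,0,-0.42],[-0.004,0,-0.49],[-0.004,0,-0.49],[-0.004,0,-0.49]], rot=[[0,0,0],[0,0,0],[0,0,0],[0,0,0],[0,0,0],[0,0,0],[0,0,0],[0,0,0],[0,0,0]], hand=[0.7,0.7,0.7,0.7,0.7,0.7,0.7,0.7,0.7])

```text
time_s: 30.72
ee_pos: [394.2, 306.2, 61.8]
ee_rot: [180.0, -0.0, -177.8]
force: [0.4, 0.3, 0.3]
gripper_width: 63.9
gripper_force: 0.0
```

Emit:
apply_moves(delta_pos=[[0,0,0],[0,0,0],[0,0,0],[0,0,0],[0,0,0],[0,0,0],[0,0,0]], rot=[[0,0,0],[0,0,0],[0,0,0],[0,0,0],[0,0,0],[0,0,0],[0,0,0]], hand=[0,0,0,0,0,0,0], newtons=45)

```text
time_s: 31.3
ee_pos: [394.5, 306.5, 62.3]
ee_rot: [179.9, 0.0, -177.8]
force: [0.1, 0.5, 4.2]
gripper_width: 43.1
gripper_force: 45.0
```

Emit:
apply_moves(delta_pos=[[0,0,0.05],[0,0,0.15],[0,0,0.3],[0,0,0.5],[0,0,0.75],[0,0,1],[0,0,1],[0,0,1]], rot=[[0,0,0],[0,0,0],[0,0,0],[0,0,0],[0,0,0],[0,0,0],[0,0,0],[0,0,0]], hand=[0,0,0,0,0,0,0,0])

```text
time_s: 31.97
ee_pos: [394.5, 306.4, 182.9]
ee_rot: [179.9, 0.1, -177.8]
force: [0.3, 1.0, -2.2]
gripper_width: 43.1
gripper_force: 45.0
```

```bash
python3 - <<'E'
from h import *
s=env.state(); print(s["ee_pos"],s["ee_rot"],s["gripper_width"],s["force"],s["torque"],s["qpos"])
for n in("scene","top"):
    p=viewer.grab_frame(n); plates(p,(300,650),(200,420),s["ee_pos"][2]+12); plates(p,(550,700),(-120,130),81)
E
```

```text
[394.47162197 306.4405605  182.9385165 ] [ 1.79893144e+02  1.05240878e-01 -1.77792004e+02] 43.13716509539412 [ 0.28846538  0.98094528 -2.21914472] [0.03727948 0.11300666 0.00498686] [ 3.65027371e+01  1.27975591e+01  1.02160148e+02  3.20041402e-02
  6.48951443e+01 -5.57188985e+01]
plate 0.71 223 [441.3 307.7] rect [439.2 306.3] [84.6 49.3] 1.5
plate 0.6 403 [459.2 220.2] rect [456.8 220.5] [77.2 99.2] 4.5
plate 0.61 644 [626.4   6.2] rect [624.9   6.2] [126.6  50.5] 6.6
plate 0.63 110 [466.4 301.2] rect [465.1 303.8] [25.5 31. ] 0.7
plate 0.59 667 [621.3   6.1] rect [621.9   6.4] [120.7  43.8] 5.5
```

Emit:
apply_moves(delta_pos=[[0.2,-0.2,0],[0.4,-0.45,0],[0.6,-0.68,0],[0.8,-0.9,0],[0.832,-0.952,0],[0.832,-0.952,0]], rot=[[0,0,0.01],[0,0,0.02],[0,0,0.035],[0,0,0.035],[0,0,0.035],[0,0,0.035]], hand=[0,0,0,0,0,0])

```text
time_s: 32.77
ee_pos: [494.8, 190.1, 180.8]
ee_rot: [-180.0, -0.1, -175.0]
force: [-0.6, 0.9, -1.9]
gripper_width: 43.2
gripper_force: 45.0
```

Emit:
apply_moves(delta_pos=[[0.2,-0.2,0],[0.4,-0.45,0],[0.6,-0.68,-0.1],[0.8,-0.9,-0.2],[0.832,-0.952,-0.4],[0.832,-0.952,-0.4],[0.832,-0.952,-0.4],[0.832,-0.952,-0.4]], rot=[[0,0,0],[0,0,0],[0,0,0],[0,0,0],[0,0,0],[0,0,0],[0,0,0],[0,0,0]], hand=[0,0,0,0,0,0,0,0])

```text
time_s: 33.43
ee_pos: [593.1, 79.2, 134.2]
ee_rot: [179.9, -0.0, -174.7]
force: [0.8, -0.6, -2.2]
gripper_width: 43.4
gripper_force: 45.0
```

```bash
python3 - <<'E'
from h import *
s=env.state(); T=s["ee_pos"]; print(T,s["ee_rot"],s["gripper_width"],s["force"],(np.array([594.1,78,70])-T)/120)
for n in("scene","top"):
    p=viewer.grab_frame(n); plates(p,(550,700),(-120,150),T[2]+12)
    if n=="scene":
        for d in spotter.trace(p,"tag1")[:6]: print(np.round(d["box"],1),round(d["score"],2))
        w=np.radians(5.2);ex=np.array([np.cos(w),np.sin(w),0]);ey=np.array([-ex[1],ex[0],0])
        for o in(28,): print([w2pix(p,T+(o+a*60)*ex+b*22*ey+[0,0,12]).round(1) for a,b in((-1,-1),(-1,1),(1,1),(1,-1))])
        c=w2pix(p,T+28*ex).astype(int); im=p["pixels"][c[1]-50:c[1]+50,c[0]-60:c[0]+60]
        cv2.imwrite("pics/n2.png",cv2.resize(im,None,fx=5,fy=5,interpolation=cv2.INTER_CUBIC)[:,:,::-1]); print(c)
E
```

```text
[593.12188557  79.23356812 134.17538889] [ 1.79935369e+02 -4.30448167e-02 -1.74713806e+02] 43.43212690155309 [ 0.76341471 -0.6060324  -2.18194334] [ 0.00815095 -0.01027973 -0.53479491]
plate 0.79 586 [632.5 -48.3] rect [631.  -48.5] [112.5  44.8] 4.7
plate 0.72 318 [646.4  82. ] rect [644.   80.7] [76.9 45.7] 6.2
[263.  306.9  21.8  33.2] 0.9
[352.4 298.9  47.1  28.6] 0.79
[381.1 270.4  25.7  17. ] 0.72
[295.6 211.8  18.5  19.7] 0.71
[435.5 221.1  30.3  13.1] 0.56
[array([349.4, 264.9]), array([356.2, 255.1]), array([396.9, 269.2]), array([390.8, 279.6])]
[372 270]
```

Emit:
apply_moves(delta_pos=[[0.006,-0.01,-0.1],[0.006,-0.01,-0.2],[0.006,-0.01,-0.3],[0.006,-0.01,-0.38],[0.006,-0.01,-0.45],[0.006,-0.01,-0.5],[0.006,-0.01,-0.53],[0.006,-0.01,-0.53],[0.006,-0.01,-0.53]], rot=[[0,0,0],[0,0,0],[0,0,0],[0,0,0],[0,0,0],[0,0,0],[0,0,0],[0,0,0],[0,0,0]], hand=[0,0,0,0,0,0,0,0,0])

```text
time_s: 34.43
ee_pos: [594.8, 76.5, 70.5]
ee_rot: [180.0, 0.0, -174.8]
force: [1.1, 1.6, -1.4]
gripper_width: 43.1
gripper_force: 45.0
```

Emit:
apply_moves(delta_pos=[[0,0,-0.008],[0,0,-0.016],[0,0,-0.016],[0,0,-0.016]], rot=[[0,0,0],[0,0,0],[0,0,0],[0,0,0]], hand=[0,0,0,0])

```text
time_s: 34.77
ee_pos: [595.0, 76.5, 69.5]
ee_rot: [180.0, 0.1, -174.8]
force: [-2.1, 0.5, 5.8]
gripper_width: 43.2
gripper_force: 45.0
```

Emit:
apply_moves(delta_pos=[[0,0.012,0],[0,0.014,0.005],[0,0.014,0.005],[0,0.014,0.005],[0,0.014,0.005],[0,0.014,0.1],[0,0.014,0.3],[0,0.014,0.6],[0,0.014,0.9],[0,0.014,1]], rot=[[0,0,0],[0,0,0],[0,0,0],[0,0,0],[0,0,0],[0,0,0],[0,0,0],[0,0,0],[0,0,0],[0,0,0]], hand=[0,0,0.64,0.64,0.64,0.64,0.64,0.64,0.64,0.64])

```text
time_s: 35.6
ee_pos: [597.1, 78.5, 194.7]
ee_rot: [180.0, 0.5, -174.8]
force: [0.9, 0.1, 0.6]
gripper_width: 58.2
gripper_force: 0.0
```

Emit:
apply_moves(delta_pos=[[-0.2,0.3,0.2],[-0.4,0.6,0.4],[-0.6,0.9,0.5],[-0.6,1,0.5],[-0.6,1,0.5],[-0.6,1,0.5]], rot=[[0,0,0],[0,0,0],[0,0,0],[0,0,0],[0,0,0],[0,0,0]], hand=[0.64,0.64,0.64,0.64,0.64,0.64])

```text
time_s: 36.1
ee_pos: [522.1, 199.3, 249.5]
ee_rot: [180.0, 0.1, -174.6]
force: [0.5, -1.0, 0.5]
gripper_width: 58.3
gripper_force: 0.0
```

```bash
cat >> h.py <<'E'
def prof(p,c):
    w=np.radians(5.2); ex=np.array([np.cos(w),np.sin(w)]);ey=np.array([-ex[1],ex[0]])
    hsv=cv2.cvtColor(p["pixels"],cv2.COLOR_RGB2HSV).astype(np.float32)
    def sm(A,B):
        uv=np.array([w2pix(p,[*(c+a*ex+b*ey),77]) for a in A for b in B],np.float32)
        return int(cv2.remap(hsv,uv[:,0].copy(),uv[:,1].copy(),cv2.INTER_LINEAR).reshape(-1,3)[:,1].mean())
    print("x-",[sm([a],range(-14,15,4)) for a in range(-76,-50,2)],"x+",[sm([a],range(-14,15,4)) for a in range(52,78,2)])
    e=list(range(-56,-46,2))+list(range(50,58,2))
    print("y-",[sm(e,[b]) for b in range(-36,-14,2)],"y+",[sm(e,[b]) for b in range(16,38,2)])
E
python3 - <<'E'
from h import *
print(env.state()["ee_pos"],env.state()["ee_rot"])
for n in("top","scene"):
    p=viewer.grab_frame(n); print(n); plates(p,(550,700),(-120,130),81); prof(p,np.array([619.7,80.3])); prof(p,np.array([626.5,7.]))
    for k,z in(("grip_mid",130),("crank_axis",92)): print(k,[(round(d["score"],2),pix2w(p,d["position"],z).round(1)) for d in spotter.landmark_of(p,k)[:3]])
cv2.imwrite("pics/f1.png",cv2.resize(p["pixels"][240:400,220:420],None,fx=3.75,fy=3.75,interpolation=cv2.INTER_CUBIC)[:,:,::-1])
E
```

```text
[522.12876542 199.32944739 249.54355209] [ 1.79968684e+02  9.88873920e-02 -1.74618632e+02]
top
plate 0.96 711 [622.9  80.6] rect [621.7  81.9] [123.6  48.7] 3.8
plate 0.62 645 [598.7   4.3] rect [600.2   4.1] [119.6  43.6] 5.4
x- [23, 29, 33, 46, 100, 144, 161, 159, 130, 74, 26, 13, 16] x+ [15, 15, 16, 15, 10, 24, 61, 93, 89, 47, 22, 19, 13]
y- [23, 26, 38, 88, 134, 152, 130, 69, 29, 13, 17] y+ [18, 19, 12, 49, 103, 149, 146, 107, 48, 28, 26]
x- [15, 14, 14, 14, 13, 13, 14, 14, 14, 14, 14, 13, 13] x+ [164, 164, 165, 166, 167, 166, 159, 139, 98, 41, 17, 15, 9]
y- [15, 19, 26, 71, 122, 132, 114, 89, 76, 77, 78] y+ [84, 82, 91, 115, 145, 152, 138, 101, 37, 14, 22]
grip_mid [(0.53, array([ 439.4, -222.7,  130. ])), (0.53, array([ 331.6, -398. ,  130. ]))]
crank_axis [(0.55, array([ 487.1, -218. ,   92. ]))]
scene
plate 0.71 502 [624.   79.6] rect [623.4  79.6] [117.8  47.8] 7.1
x- [21, 19, 14, 31, 73, 100, 105, 94, 68, 35, 12, 10, 14] x+ [16, 16, 16, 14, 10, 18, 56, 91, 91, 55, 19, 20, 23]
y- [13, 19, 48, 83, 103, 107, 93, 63, 29, 13, 13] y+ [14, 13, 11, 9, 12, 28, 45, 54, 48, 28, 17]
x- [16, 16, 15, 16, 16, 16, 16, 15, 15, 16, 15, 15, 16] x+ [123, 123, 123, 123, 123, 122, 123, 121, 104, 55, 20, 24, 27]
y- [23, 26, 61, 101, 119, 120, 106, 84, 70, 69, 70] y+ [59, 57, 55, 57, 67, 80, 87, 78, 48, 21, 15]
grip_mid [(0.57, array([ 441.8, -214.1,  130. ]))]
crank_axis [(0.82, array([ 483.5, -217.1,   92. ]))]
```

A is well seated in nest 1, but plate B has been knocked about 25 mm toward the robot, to (600,4). I'll regrip it through the finger gaps and put it back.

Emit:
apply_moves(delta_pos=[[0.12,-0.27,0],[0.25,-0.54,0],[0.372,-0.81,-0.1],[0.372,-0.81,-0.2],[0.372,-0.81,-0.2]], rot=[[0,0,0],[0,0,0],[0,0,0],[0,0,0],[0,0,0]], hand=[0.64,0.64,0.64,0.64,0.64])

```text
time_s: 36.92
ee_pos: [566.4, 98.7, 221.6]
ee_rot: [180.0, -0.3, -175.0]
force: [-0.3, 0.7, -0.5]
gripper_width: 58.5
gripper_force: 0.0
```

Emit:
apply_moves(delta_pos=[[0.12,-0.27,0],[0.25,-0.54,-0.2],[0.372,-0.81,-0.4],[0.372,-0.81,-0.8],[0.372,-0.81,-0.8],[0.372,-0.81,-0.8],[0.372,-0.81,-0.8]], rot=[[0,0,0],[0,0,0],[0,0,0],[0,0,0],[0,0,0],[0,0,0],[0,0,0]], hand=[0.64,0.64,0.64,0.64,0.64,0.64,0.64])

```text
time_s: 37.5
ee_pos: [612.1, 4.8, 129.3]
ee_rot: [180.0, 0.0, -174.7]
force: [0.7, -0.8, -0.2]
gripper_width: 57.9
gripper_force: 0.0
```

```bash
python3 - <<'E'
from h import *
s=env.state(); T=s["ee_pos"]; print(T,s["ee_rot"],s["gripper_width"],(np.array([611.2,5.1,69])-T)/120)
p=viewer.grab_frame("scene"); plates(p,(500,700),(-120,150),81)
E
```

```text
[612.0921239    4.83086806 129.31946706] [ 1.79952570e+02  1.59763921e-02 -1.74728903e+02] 57.873319940167896 [-0.00743437  0.00224277 -0.50266223]
plate 0.8 366 [642.   81.6] rect [640.1  81.7] [86.6 47.8] 7.1
plate 0.63 537 [6.06e+02 6.00e-01] rect [602.7   2.4] [123.3  48.4] 5.1
```

Emit:
apply_moves(delta_pos=[[-0.004,0,-0.15],[-0.004,0,-0.3],[-0.004,0,-0.42],[-0.004,0,-0.5],[-0.004,0,-0.5],[-0.004,0,-0.5]], rot=[[0,0,0],[0,0,0],[0,0,0],[0,0,0],[0,0,0],[0,0,0]], hand=[0.64,0.64,0.64,0.64,0.64,0.64])

```text
time_s: 38.1
ee_pos: [612.0, 4.3, 69.5]
ee_rot: [180.0, 0.1, -174.7]
force: [0.6, -0.4, -0.4]
gripper_width: 58.3
gripper_force: 0.0
```

Emit:
apply_moves(delta_pos=[[0,0,0],[0,0,0],[0,0,0],[0,0,0],[0,0,0],[0,0,0]], rot=[[0,0,0],[0,0,0],[0,0,0],[0,0,0],[0,0,0],[0,0,0]], hand=[0,0,0,0,0,0], newtons=30)

```text
time_s: 38.6
ee_pos: [612.1, 3.9, 69.5]
ee_rot: [180.0, 0.1, -174.8]
force: [-1.0, -0.4, 5.3]
gripper_width: 43.2
gripper_force: 30.0
```

Emit:
apply_moves(delta_pos=[[0,0,0.05],[0,0,0.1],[0,0,0.1],[0.05,0.005,0.1],[0.1,0.01,0.1],[0.15,0.015,0.1],[0.208,0.022,0.1],[0.208,0.022,0.1],[0.208,0.022,0.1]], rot=[[0,0,0],[0,0,0],[0,0,0],[0,0,0],[0,0,0],[0,0,0],[0,0,0],[0,0,0],[0,0,0]], hand=[0,0,0,0,0,0,0,0,0])

```text
time_s: 39.35
ee_pos: [636.6, 6.5, 79.8]
ee_rot: [180.0, -0.1, -174.8]
force: [-0.3, 0.8, -1.0]
gripper_width: 43.4
gripper_force: 30.0
```

Emit:
apply_moves(delta_pos=[[0,0.01,-0.03],[0,0.01,-0.06],[0,0.01,-0.085],[0,0.01,-0.1],[0,0.01,-0.1],[0,0.01,-0.1]], rot=[[0,0,0],[0,0,0],[0,0,0],[0,0,0],[0,0,0],[0,0,0]], hand=[0,0,0,0,0,0])

```text
time_s: 39.85
ee_pos: [636.0, 7.7, 69.5]
ee_rot: [180.0, 0.0, -174.8]
force: [-2.4, -0.4, 5.8]
gripper_width: 43.6
gripper_force: 30.0
```

Emit:
apply_moves(delta_pos=[[0,0,0],[0,0,0],[0,0,0],[0,0,0],[0,0,0.1],[0,0,0.3],[0,0,0.6],[0,0,0.9],[0,0,1],[0,0,1]], rot=[[0,0,0],[0,0,0],[0,0,0],[0,0,0],[0,0,0],[0,0,0],[0,0,0],[0,0,0],[0,0,0],[0,0,0]], hand=[0.64,0.64,0.64,0.64,0.64,0.64,0.64,0.64,0.64,0.64])

```text
time_s: 40.68
ee_pos: [638.8, 7.6, 193.8]
ee_rot: [-180.0, 0.5, -174.8]
force: [0.5, 0.6, -0.4]
gripper_width: 58.5
gripper_force: 0.0
```

Emit:
apply_moves(delta_pos=[[-0.3,-0.2,0.2],[-0.6,-0.5,0.3],[-0.9,-0.7,0.3],[-1,-1,0.3],[-1,-1,0.3],[-1,-1,0.3]], rot=[[0,0,0],[0,0,0],[0,0,0],[0,0,0],[0,0,0],[0,0,0]], hand=[0.64,0.64,0.64,0.64,0.64,0.64])

```text
time_s: 41.18
ee_pos: [514.2, -114.5, 224.0]
ee_rot: [180.0, -0.1, -175.0]
force: [-1.0, -0.1, 0.1]
gripper_width: 58.4
gripper_force: 0.0
```

```bash
python3 - <<'E'
from h import *
s=env.state(); print(s["ee_pos"],s["ee_rot"],s["qpos"])
for n in("top","scene"):
    p=viewer.grab_frame(n); print(n); plates(p,(550,700),(-120,130),81); prof(p,np.array([619.7,80.3])); prof(p,np.array([626.5,7.]))
    for k,z in(("grip_mid",130),("crank_axis",92)): print(k,[(round(d["score"],2),pix2w(p,d["position"],z).round(1)) for d in spotter.landmark_of(p,k)[:3]])
E
```

```text
[ 514.22538646 -114.47941411  223.9646696 ] [ 1.79992416e+02 -1.01969765e-01 -1.75001981e+02] [-1.37852746e+01  1.36477138e+01  9.47858313e+01 -2.70250725e-02
  7.16654379e+01 -1.08774763e+02]
top
plate 0.97 680 [621.1  80.6] rect [621.8  80.7] [122.9  44.2] 5.4
plate 0.86 632 [625.8   6.4] rect [624.8   6.7] [119.7  43.6] 5.0
plate 0.23 5514 [600.2  15.2] rect [601.5 -23.9] [237.9 332.6] 5.3
x- [30, 35, 37, 48, 100, 145, 162, 160, 130, 74, 25, 13, 17] x+ [15, 16, 17, 15, 10, 27, 65, 92, 85, 42, 20, 17, 15]
y- [24, 28, 40, 88, 133, 151, 129, 68, 29, 13, 16] y+ [18, 19, 11, 50, 106, 149, 144, 101, 42, 30, 29]
x- [21, 27, 31, 51, 108, 146, 137, 94, 39, 14, 15, 17, 15] x+ [16, 18, 13, 26, 68, 121, 149, 147, 107, 46, 21, 19, 14]
y- [15, 23, 31, 83, 140, 153, 114, 58, 8, 14, 17] y+ [18, 13, 26, 60, 116, 141, 138, 101, 37, 16, 25]
grip_mid []
crank_axis [(0.49, array([ 483.9, -226.2,   92. ])), (0.4, array([ 717.5, -257.2,   92. ]))]
scene
plate 0.86 548 [624.3  78.7] rect [623.6  79.1] [123.3  48.7] 5.4
plate 0.78 605 [627.8   5.9] rect [627.3   6.3] [121.5  48.3] 5.4
x- [21, 19, 14, 30, 73, 101, 106, 95, 69, 35, 12, 10, 15] x+ [17, 17, 17, 16, 11, 19, 58, 92, 90, 53, 17, 17, 20]
y- [12, 17, 47, 82, 103, 108, 94, 63, 29, 13, 14] y+ [15, 14, 12, 9, 12, 28, 46, 54, 47, 26, 15]
x- [22, 21, 17, 28, 69, 88, 77, 48, 19, 9, 14, 16, 16] x+ [18, 17, 13, 13, 50, 98, 117, 116, 97, 48, 18, 20, 22]
y- [16, 19, 51, 90, 109, 112, 96, 58, 21, 11, 14] y+ [15, 13, 10, 8, 19, 41, 59, 62, 42, 19, 13]
grip_mid [(0.79, array([ 433.3, -221.9,  130. ])), (0.36, array([763., 160., 130.]))]
crank_axis [(0.97, array([ 486.2, -228.9,   92. ])), (0.33, array([644.1, -85.7,  92. ]))]
```

Emit:
apply_moves(delta_pos=[[-0.2,-0.3,0],[-0.4,-0.6,0],[-0.635,-0.883,-0.1],[-0.635,-0.883,-0.2],[-0.635,-0.883,-0.2],[-0.635,-0.883,-0.2]], rot=[[0,0,0],[0,0,0],[0,0,0],[0,0,0],[0,0,0],[0,0,0]], hand=[0.64,0.64,0.64,0.64,0.64,0.64])

```text
time_s: 42.08
ee_pos: [440.1, -218.0, 199.9]
ee_rot: [179.9, -0.1, -174.8]
force: [0.6, -1.1, -0.3]
gripper_width: 58.3
gripper_force: 0.0
```

```bash
python3 - <<'E'
from h import *
s=env.state(); print(s["ee_pos"],(np.array([438,-220.5,112])-s["ee_pos"])/120)
p=viewer.grab_frame("scene"); 
for k,z in(("grip_mid",130),("crank_axis",92)): print(k,[(round(d["score"],2),pix2w(p,d["position"],z).round(1)) for d in spotter.landmark_of(p,k)[:3]])
E
```

```text
[ 440.08099588 -217.99622901  199.94125891] [-0.01734163 -0.02086476 -0.73284382]
grip_mid [(0.52, array([ 437.7, -221.4,  130. ])), (0.28, array([560.4, 411.3, 130. ]))]
crank_axis [(0.76, array([ 487.9, -222.7,   92. ])), (0.65, array([638.8, -77.7,  92. ])), (0.45, array([ 538.3, -469.6,   92. ]))]
```

Emit:
apply_moves(delta_pos=[[-0.017,-0.021,-0.2],[-0.017,-0.021,-0.4],[-0.017,-0.021,-0.6],[-0.017,-0.021,-0.73],[-0.017,-0.021,-0.73],[-0.017,-0.021,-0.73]], rot=[[0,0,0],[0,0,0],[0,0,0],[0,0,0],[0,0,0],[0,0,0]], hand=[0.64,0.64,0.64,0.64,0.64,0.64])

```text
time_s: 42.73
ee_pos: [438.8, -220.2, 112.8]
ee_rot: [180.0, -0.0, -174.7]
force: [0.4, -0.2, -0.0]
gripper_width: 58.1
gripper_force: 0.0
```

Emit:
apply_moves(delta_pos=[[0,0,0],[0,0,0],[0,0,0],[0,0,0],[0,0,0],[0,0,0],[0,0,0]], rot=[[0,0,0],[0,0,0],[0,0,0],[0,0,0],[0,0,0],[0,0,0],[0,0,0]], hand=[0,0,0,0,0,0,0], newtons=25)

```text
time_s: 43.32
ee_pos: [438.3, -221.2, 113.3]
ee_rot: [-180.0, 0.0, -174.8]
force: [-0.8, -0.1, 4.5]
gripper_width: 27.7
gripper_force: 25.0
```

```bash
python3 - <<'E'
from h import *
s=env.state(); print(s["ee_pos"],s["force"],s["torque"],s["gripper_width"])
for t0 in (185,85,-15):
    th=np.radians(t0-10*np.arange(11)); d=50/120*np.c_[np.cos(th)-np.cos(th[0]),np.sin(th)-np.sin(th[0])]
    print(t0,d[1:].round(3).tolist())
E
```

```text
[ 438.33943915 -221.16542159  113.27526756] [-0.81138995 -0.11422481  4.45474479] [-0.02066769  0.10294107 -0.04053575] 27.695977037295567
185 [[0.0, 0.073], [0.013, 0.144], [0.037, 0.212], [0.074, 0.275], [0.12, 0.331], [0.176, 0.378], [0.239, 0.414], [0.307, 0.439], [0.379, 0.451], [0.451, 0.451]]
85 [[0.072, -0.013], [0.14, -0.037], [0.203, -0.074], [0.258, -0.12], [0.305, -0.176], [0.341, -0.239], [0.366, -0.307], [0.379, -0.379], [0.379, -0.451], [0.366, -0.523]]
-15 [[-0.025, -0.068], [-0.061, -0.131], [-0.108, -0.187], [-0.163, -0.233], [-0.226, -0.27], [-0.295, -0.295], [-0.366, -0.307], [-0.439, -0.307], [-0.51, -0.295], [-0.579, -0.27]]
```

Emit:
apply_moves(delta_pos=[[0.0,0.036],[0.0,0.073],[0.006,0.11],[0.013,0.144],[0.023,0.178],[0.037,0.212],[0.055,0.244],[0.074,0.275],[0.096,0.304],[0.12,0.331]], rot=[[0,0,0],[0,0,0],[0,0,0],[0,0,0],[0,0,0],[0,0,0],[0,0,0],[0,0,0],[0,0,0],[0,0,0]], hand=[0,0,0,0,0,0,0,0,0,0])

```text
invalid input at $.delta_pos[0]: expected 3 numbers
```

Emit:
apply_moves(delta_pos=[[0,0.036,0],[0,0.073,0],[0.006,0.11,0],[0.013,0.144,0],[0.023,0.178,0],[0.037,0.212,0],[0.055,0.244,0],[0.074,0.275,0],[0.096,0.304,0],[0.12,0.331,0]], rot=[[0,0,0],[0,0,0],[0,0,0],[0,0,0],[0,0,0],[0,0,0],[0,0,0],[0,0,0],[0,0,0],[0,0,0]], hand=[0,0,0,0,0,0,0,0,0,0])

```text
time_s: 44.15
ee_pos: [452.9, -181.4, 113.3]
ee_rot: [-179.9, 0.0, -174.8]
force: [-0.3, -3.7, 4.1]
gripper_width: 27.3
gripper_force: 25.0
```

```bash
python3 - <<'E'
from h import *
s=env.state(); print(s["ee_pos"],s["force"],s["torque"],s["gripper_width"],s["qpos"][5])
for n in("top","scene"):
    p=viewer.grab_frame(n); print(n); plates(p,(500,700),(-140,130),81)
E
```

```text
[ 452.93256356 -181.42250064  113.28290342] [-0.29584787 -3.74254633  4.09354921] [-0.62902505  0.15475551  0.00064942] 27.33578372779802 -118.35491409445505
top
plate 0.75 737 [621.1  61.6] rect [622.1  60.8] [125.2  48. ] 3.3
plate 0.56 693 [625.7 -12. ] rect [625.7 -11.8] [120.   46.7] 3.1
scene
plate 0.94 566 [628.3  60.7] rect [626.   61.5] [122.3  51.2] 3.8
plate 0.65 636 [630.6 -13.5] rect [629.1 -13.2] [122.6  49.3] 5.0
```

```bash
python3 - <<'E'
import numpy as np
for t0 in (135,35,-65,-165,95,-5,-105,155,55):
    th=np.radians(t0-10*np.arange(11)); d=50/120*np.c_[np.cos(th)-np.cos(th[0]),np.sin(th)-np.sin(th[0]),0*th]
    print(t0,d[1:].round(3).tolist())
E
```

```text
135 [[0.056, 0.047, 0.0], [0.119, 0.083, 0.0], [0.187, 0.108, 0.0], [0.258, 0.12, 0.0], [0.331, 0.12, 0.0], [0.402, 0.108, 0.0], [0.471, 0.083, 0.0], [0.534, 0.047, 0.0], [0.589, -0.0, 0.0], [0.636, -0.056, 0.0]]
35 [[0.036, -0.063, 0.0], [0.061, -0.131, 0.0], [0.074, -0.203, 0.0], [0.074, -0.275, -0.0], [0.061, -0.347, -0.0], [0.036, -0.415, -0.0], [0.0, -0.478, -0.0], [-0.047, -0.534, -0.0], [-0.102, -0.58, -0.0], [-0.165, -0.617, -0.0]]
-65 [[-0.068, -0.025, -0.0], [-0.14, -0.037, -0.0], [-0.212, -0.037, -0.0], [-0.284, -0.025, -0.0], [-0.352, -0.0, -0.0], [-0.415, 0.036, -0.0], [-0.471, 0.083, -0.0], [-0.517, 0.139, -0.0], [-0.554, 0.202, -0.0], [-0.579, 0.27, -0.0]]
-165 [[-0.013, 0.072, -0.0], [-0.013, 0.144, -0.0], [-0.0, 0.216, -0.0], [0.025, 0.284, -0.0], [0.061, 0.347, -0.0], [0.108, 0.402, -0.0], [0.163, 0.449, -0.0], [0.226, 0.485, -0.0], [0.295, 0.51, -0.0], [0.366, 0.523, -0.0]]
95 [[0.073, 0.0, 0.0], [0.144, -0.013, 0.0], [0.212, -0.037, 0.0], [0.275, -0.074, 0.0], [0.331, -0.12, 0.0], [0.378, -0.176, 0.0], [0.414, -0.239, 0.0], [0.439, -0.307, 0.0], [0.451, -0.379, 0.
[... 243 characters left out ...]
, [-0.523, -0.366, -0.0]]
-105 [[-0.068, 0.025, -0.0], [-0.131, 0.061, -0.0], [-0.187, 0.108, -0.0], [-0.233, 0.163, -0.0], [-0.27, 0.226, -0.0], [-0.295, 0.295, -0.0], [-0.307, 0.366, -0.0], [-0.307, 0.439, -0.0], [-0.295, 0.51, -0.0], [-0.27, 0.579, -0.0]]
155 [[0.036, 0.063, 0.0], [0.083, 0.119, 0.0], [0.139, 0.165, 0.0], [0.202, 0.202, 0.0], [0.27, 0.226, 0.0], [0.341, 0.239, 0.0], [0.414, 0.239, 0.0], [0.485, 0.226, 0.0], [0.554, 0.202, 0.0], [0.617, 0.165, 0.0]]
55 [[0.056, -0.047, 0.0], [0.102, -0.102, 0.0], [0.139, -0.165, 0.0], [0.163, -0.233, 0.0], [0.176, -0.305, 0.0], [0.176, -0.378, -0.0], [0.163, -0.449, -0.0], [0.139, -0.517, -0.0], [0.102, -0.58, -0.0], [0.056, -0.636, -0.0]]
```

Emit:
apply_moves(delta_pos=[[0.056,0.047,0],[0.119,0.083,0],[0.187,0.108,0],[0.258,0.12,0],[0.331,0.12,0],[0.402,0.108,0],[0.471,0.083,0],[0.534,0.047,0],[0.589,0,0],[0.636,-0.056,0]], rot=[[0,0,0],[0,0,0],[0,0,0],[0,0,0],[0,0,0],[0,0,0],[0,0,0],[0,0,0],[0,0,0],[0,0,0]], hand=[0,0,0,0,0,0,0,0,0,0])

```text
time_s: 45.18
ee_pos: [528.0, -186.6, 113.2]
ee_rot: [179.8, -0.1, -174.8]
force: [-3.7, 2.2, 9.0]
gripper_width: 27.6
gripper_force: 25.0
```

Emit:
apply_moves(delta_pos=[[0.036,-0.063,0],[0.061,-0.131,0],[0.074,-0.203,0],[0.074,-0.275,0],[0.061,-0.347,0],[0.036,-0.415,0],[0,-0.478,0],[-0.047,-0.534,0],[-0.102,-0.58,0],[-0.165,-0.617,0]], rot=[[0,0,0],[0,0,0],[0,0,0],[0,0,0],[0,0,0],[0,0,0],[0,0,0],[0,0,0],[0,0,0],[0,0,0]], hand=[0,0,0,0,0,0,0,0,0,0])

```text
time_s: 46.02
ee_pos: [510.3, -261.8, 113.3]
ee_rot: [180.0, 0.2, -174.8]
force: [3.2, 2.6, 6.4]
gripper_width: 27.4
gripper_force: 25.0
```

```bash
python3 - <<'E'
from h import *
s=env.state(); print(s["ee_pos"],s["force"],s["torque"],s["gripper_width"],s["qpos"][5])
for n in("top","scene"):
    p=viewer.grab_frame(n); print(n); plates(p,(500,700),(-240,130),81)
E
```

```text
[ 510.27706395 -261.84567356  113.28499709] [3.2394286  2.58963554 6.40907117] [ 0.49868321 -0.56421184  0.0477639 ] 27.39030294310224 -123.64831808379726
top
plate 0.86 665 [626.5 -13.2] rect [627.3 -14. ] [122.   47.1] 2.2
plate 0.79 664 [633.4 -87.3] rect [632.6 -87.8] [121.4  46.2] 5.6
scene
plate 0.89 591 [640.1 -86.2] rect [636.2 -89. ] [120.6  46.3] 5.5
plate 0.59 665 [632.5 -15. ] rect [632.1 -14.4] [123.8  50.7] 5.5
plate 0.44 618 [ 618.  -142.4] rect [ 616.7 -137.7] [67.3 85.8] 31.6
```

Emit:
apply_moves(delta_pos=[[-0.068,-0.025,0],[-0.14,-0.037,0],[-0.212,-0.037,0],[-0.284,-0.025,0],[-0.352,0,0],[-0.415,0.036,0],[-0.471,0.083,0],[-0.517,0.139,0],[-0.554,0.202,0],[-0.579,0.27,0]], rot=[[0,0,0],[0,0,0],[0,0,0],[0,0,0],[0,0,0],[0,0,0],[0,0,0],[0,0,0],[0,0,0],[0,0,0]], hand=[0,0,0,0,0,0,0,0,0,0])

```text
time_s: 47.05
ee_pos: [439.8, -230.2, 113.3]
ee_rot: [-179.9, 0.1, -174.8]
force: [5.1, -3.7, 4.1]
gripper_width: 27.8
gripper_force: 25.0
```

Emit:
apply_moves(delta_pos=[[-0.013,0.072,0],[-0.013,0.144,0],[0,0.216,0],[0.025,0.284,0],[0.061,0.347,0],[0.108,0.402,0],[0.163,0.449,0],[0.226,0.485,0],[0.295,0.51,0],[0.366,0.523,0]], rot=[[0,0,0],[0,0,0],[0,0,0],[0,0,0],[0,0,0],[0,0,0],[0,0,0],[0,0,0],[0,0,0],[0,0,0]], hand=[0,0,0,0,0,0,0,0,0,0])

```text
time_s: 47.88
ee_pos: [481.5, -167.3, 113.2]
ee_rot: [-179.9, -0.3, -174.7]
force: [-3.3, -5.1, 10.4]
gripper_width: 27.7
gripper_force: 25.0
```

Emit:
apply_moves(delta_pos=[[0.073,0,0],[0.144,-0.013,0],[0.212,-0.037,0],[0.275,-0.074,0],[0.331,-0.12,0],[0.378,-0.176,0],[0.414,-0.239,0],[0.439,-0.307,0],[0.451,-0.379,0],[0.451,-0.451,0]], rot=[[0,0,0],[0,0,0],[0,0,0],[0,0,0],[0,0,0],[0,0,0],[0,0,0],[0,0,0],[0,0,0],[0,0,0]], hand=[0,0,0,0,0,0,0,0,0,0])

```text
time_s: 48.72
ee_pos: [538.0, -219.6, 113.3]
ee_rot: [179.9, 0.1, -174.8]
force: [4.1, 4.1, 7.9]
gripper_width: 27.5
gripper_force: 25.0
```

```bash
python3 - <<'E'
from h import *
s=env.state(); print(s["ee_pos"],s["force"],s["torque"],s["gripper_width"],s["qpos"][5])
for n in("top","scene"):
    p=viewer.grab_frame(n); print(n); plates(p,(500,720),(-440,130),81)
E
```

```text
[ 538.03600005 -219.56294964  113.29259481] [4.1455679  4.07610786 7.8940759 ] [ 0.72593448 -0.54412906  0.00170213] 27.48497333224398 -118.72927732932922
top
plate 0.97 464 [ 647.4 -193. ] rect [ 647.3 -192.9] [111.8  35.7] 5.8
plate 0.78 707 [ 640.2 -124.6] rect [ 639.4 -124.2] [121.7  49.1] 4.0
plate 0.58 392 [ 711.9 -248.3] rect [ 710.6 -247.9] [58.4 67. ] 32.1
scene
plate 0.39 89 [ 683.3 -109.1] rect [ 681.8 -110. ] [40.6 18. ] 10.2
```

Emit:
apply_moves(delta_pos=[[-0.013,-0.072,0],[-0.037,-0.14,0],[-0.074,-0.203,0],[-0.12,-0.258,0],[-0.176,-0.305,0],[-0.239,-0.341,0],[-0.307,-0.366,0],[-0.379,-0.379,0],[-0.451,-0.379,0],[-0.523,-0.366,0]], rot=[[0,0,0],[0,0,0],[0,0,0],[0,0,0],[0,0,0],[0,0,0],[0,0,0],[0,0,0],[0,0,0],[0,0,0]], hand=[0,0,0,0,0,0,0,0,0,0])

```text
time_s: 49.75
ee_pos: [475.1, -265.3, 113.3]
ee_rot: [-179.9, 0.1, -174.8]
force: [3.8, -0.4, 6.5]
gripper_width: 27.7
gripper_force: 25.0
```

Emit:
apply_moves(delta_pos=[[-0.068,0.025,0],[-0.131,0.061,0],[-0.187,0.108,0],[-0.233,0.163,0],[-0.27,0.226,0],[-0.295,0.295,0],[-0.307,0.366,0],[-0.307,0.439,0],[-0.295,0.51,0],[-0.27,0.579,0]], rot=[[0,0,0],[0,0,0],[0,0,0],[0,0,0],[0,0,0],[0,0,0],[0,0,0],[0,0,0],[0,0,0],[0,0,0]], hand=[0,0,0,0,0,0,0,0,0,0])

```text
time_s: 50.58
ee_pos: [442.5, -196.3, 113.3]
ee_rot: [-179.8, 0.1, -174.7]
force: [3.3, -6.3, 5.0]
gripper_width: 27.4
gripper_force: 25.0
```

Emit:
apply_moves(delta_pos=[[0.036,0.063,0],[0.083,0.119,0],[0.139,0.165,0],[0.202,0.202,0],[0.27,0.226,0],[0.341,0.239,0],[0.414,0.239,0],[0.485,0.226,0],[0.554,0.202,0],[0.617,0.165,0]], rot=[[0,0,0],[0,0,0],[0,0,0],[0,0,0],[0,0,0],[0,0,0],[0,0,0],[0,0,0],[0,0,0],[0,0,0]], hand=[0,0,0,0,0,0,0,0,0,0])

```text
time_s: 51.42
ee_pos: [514.2, -174.3, 113.2]
ee_rot: [179.8, -0.3, -174.8]
force: [-3.1, 2.6, 11.7]
gripper_width: 27.5
gripper_force: 25.0
```

Emit:
apply_moves(delta_pos=[[0.03,-0.022,0],[0.056,-0.047,0],[0.08,-0.074,0],[0.102,-0.102,0],[0.122,-0.133,0],[0.139,-0.165,0],[0.152,-0.199,0],[0.163,-0.233,0],[0.17,-0.265,0],[0.174,-0.29,0]], rot=[[0,0,0],[0,0,0],[0,0,0],[0,0,0],[0,0,0],[0,0,0],[0,0,0],[0,0,0],[0,0,0],[0,0,0]], hand=[0,0,0,0,0,0,0,0,0,0])

```text
time_s: 52.25
ee_pos: [537.5, -209.1, 113.3]
ee_rot: [179.9, 0.1, -174.8]
force: [3.9, 4.2, 7.5]
gripper_width: 27.5
gripper_force: 25.0
```

```bash
python3 - <<'E'
from h import *
s=env.state(); print(s["ee_pos"],s["force"],s["torque"],s["gripper_width"])
p=viewer.grab_frame("top"); plates(p,(500,720),(-440,130),81)
E
```

```text
[ 537.48357575 -209.13425425  113.26375844] [3.8902194  4.23184192 7.53565709] [ 0.66318039 -0.52963996 -0.0304003 ] 27.491717235019472
plate 0.75 305 [ 686.8 -328.4] rect [ 683.6 -326.9] [64.8 45. ] 5.9
plate 0.47 3760 [ 643.1 -388. ] rect [ 632.9 -368.1] [242.2 352.1] 5.8
```

Emit:
apply_moves(delta_pos=[[0.002,-0.015,0],[0.004,-0.03,0],[0.005,-0.045,0],[0.006,-0.06,0],[0.006,-0.075,0],[0.006,-0.075,0]], rot=[[0,0,0],[0,0,0],[0,0,0],[0,0,0],[0,0,0],[0,0,0]], hand=[0,0,0,0,0,0])

```text
time_s: 52.85
ee_pos: [537.8, -212.9, 113.2]
ee_rot: [179.3, 0.0, -174.9]
force: [3.5, 17.9, 11.0]
gripper_width: 27.6
gripper_force: 25.0
```

Emit:
apply_moves(delta_pos=[[0,-0.015,0],[0,-0.03,0],[0,-0.03,0],[0,-0.03,0]], rot=[[0,0,0],[0,0,0],[0,0,0],[0,0,0]], hand=[0,0,0,0])

```text
time_s: 53.18
ee_pos: [537.8, -213.1, 113.2]
ee_rot: [179.0, 0.0, -175.0]
force: [4.6, 27.4, 12.2]
gripper_width: 27.4
gripper_force: 25.0
```

Emit:
apply_moves(delta_pos=[[0,0.03,0],[0,0.06,0],[0,0.06,0],[0,0.06,0],[0,0.06,0],[0,0.06,0],[0,0.06,0],[0,0.06,0.2],[0,0.06,0.5],[0,0.06,0.8]], rot=[[0,0,0],[0,0,0],[0,0,0],[0,0,0],[0,0,0],[0,0,0],[0,0,0],[0,0,0],[0,0,0],[0,0,0]], hand=[0,0,0,0.6,0.6,0.6,0.6,0.6,0.6,0.6])

```text
time_s: 54.02
ee_pos: [536.4, -215.6, 208.0]
ee_rot: [179.9, -0.3, -174.8]
force: [0.8, -0.5, -0.1]
gripper_width: 55.0
gripper_force: 0.0
```

Emit:
apply_moves(delta_pos=[[-0.2,0.3,0.3],[-0.4,0.6,0.5],[-0.6,0.9,0.5],[-0.8,1,0.5],[-0.8,1,0.5]], rot=[[0,0,0],[0,0,0],[0,0,0],[0,0,0],[0,0,0]], hand=[0.6,0.6,0.6,0.6,0.6])

```text
time_s: 54.43
ee_pos: [436.9, -92.6, 269.3]
ee_rot: [179.9, -0.2, -174.7]
force: [0.1, 0.4, -0.2]
gripper_width: 54.4
gripper_force: 0.0
```

Emit:
apply_moves(delta_pos=[[-0.1,0.3,0],[-0.2,0.6,0],[-0.3,0.9,0],[-0.3,1,0],[-0.3,1,0]], rot=[[0,0,0],[0,0,0],[0,0,0],[0,0,0],[0,0,0]], hand=[0.6,0.6,0.6,0.6,0.6])

```text
time_s: 54.85
ee_pos: [405.1, 26.0, 268.4]
ee_rot: [180.0, -0.1, -174.6]
force: [-0.1, 0.0, -0.4]
gripper_width: 54.8
gripper_force: 0.0
```

```bash
python3 - <<'E'
from h import *
print(env.state()["ee_pos"],env.state()["force"])
p=viewer.grab_frame("top"); q=viewer.grab_frame("scene")
for i in(p,q): plates(i,(550,760),(-440,130),81)
t=cv2.resize(p["pixels"][140:290,380:530],(400,400),interpolation=cv2.INTER_CUBIC)
s=cv2.resize(q["pixels"][310:460,230:380],(400,400),interpolation=cv2.INTER_CUBIC)
k=np.hstack([knob(i,[674.,-225.],-175,-175,"",80,40)[:200,:,::-1] for i in(p,q)])
cv2.imwrite("pics/end.png",np.vstack([np.hstack([t,s]),k])[:,:,::-1])
E
```

```text
[405.07217658  25.97933223 268.35286887] [-0.05107091  0.03445155 -0.39196922]
plate 0.78 203 [ 621.7 -268.3] rect [ 627.6 -262.8] [39.3 72.4] 88.8
plate 0.59 653 [ 655.9 -330.6] rect [ 656.  -330.6] [121.1  45. ] 4.7
plate 0.62 1025 [ 658.2 -333.4] rect [ 656.8 -331.6] [123.1  49.1] 7.1
plate 0.56 898 [ 655.5 -260.5] rect [ 654.4 -260.3] [121.1  46.1] 4.6
```

View pics/end.png

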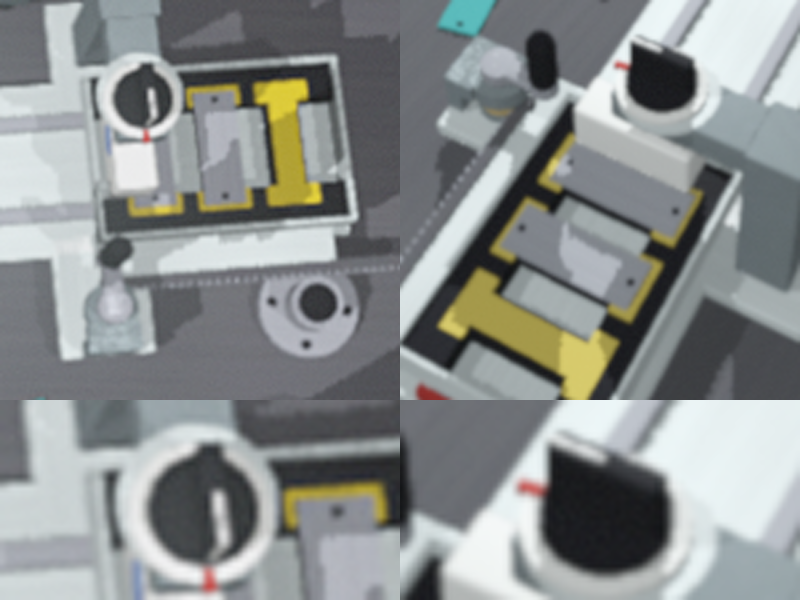

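The end picture shows both plates inside their yellow outlines, the carriage at the far stop and the pointer on the red mark. The arm is clear.

```bash
python3 -c "
from workcell import env
print(env.job_done())"
```

```text
the job is handed in; nothing more can be done
None
```

The job is handed in: the knob's pointer is on the red mark (to within about 2°), both plates lie in nests 1 and 2, the carriage is against the far stop, and the arm is clear; one plate fell off the rack's front edge and one was knocked aside in its nest along the way, and I put both right before cranking.

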